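# Test a row of cast silver bars with the conductivity probe

### The arm

A 7-joint arm with a two-finger parallel gripper is mounted at the origin on the work surface. World frame = base frame: x ahead of the robot, y to its left, z up, the work surface at z = 0. Lengths are in m, angles in rad, forces in N, time in s.
With the tool pointing down it reaches from about 0.425 to 0.925 m from the base axis. Payload 6.8 kg.
Tool frame: the origin (TCP) lies midway between the tips of the shut fingers; the grasp point (between the pads) lies 19 mm behind it; z points along the fingers, y is the direction in which the jaws open and shut (so a half turn about z gives the same grasp; the last joint's range is limited). The gripper opens to 85 mm and grips with 20 to 120 N. Pads are 22 mm wide; open, the fingers measure 114 mm over their backs; the gripper's body (76 mm by 85 mm) begins 54 mm behind the grasp point. The pads swing forward as they close: fully open they stand 13 mm farther back than shut.
Start: joints at [-1.236, 0.477, 0.022, 1.555, -0.011, 1.109, -0.083], TCP at [0.289, 0.61, 0.231] pointing down, gripper open.
Joint ranges: [-2.96, 2.96], [-0.34, 2.1], [-1.41, 1.46], [0.24, 2.44], [-1.37, 4.51], [0.17, 1.92], [-2.96, 2.96]. Speed limits (rad/s): [2.39, 2.39, 3.14, 3.14, 3.14, 3.14, 3.14].

### API

Orientations are given as a unit quaternion [w, x, y, z].
In Python, from station import bot gives the robot as it stands. The module is installed in compiled form; this text tells all that it offers.
- The arm moves only by the tool play_rows, never from a script. Its argument "motion" is a list of rows, each a list of 2 entries, a list of its own where there are three numbers: the shift along the tool's x, y, z as a fraction of full scale, then the turn, a rotation vector about the tool's x, y, z as a fraction of full scale. In form: [[[tx, ty, tz], [rx, ry, rz]], ...]. A call has 1 to 8 rows; each row is the pose to reach, as a shift and turn from the pose measured when the call began, along the tool's axes at that moment, turning the shorter way round; what a row does not reach only later rows make up. Full scale, the value 1, is 400 mm for a shift and 360 degrees for a turn. A row lasts 1/10 s, in which the tool goes at most 50 mm and 8.59 degrees, less where a joint would pass 70% of its speed; a pose out of reach is approached as far as the arm can. A call with a number of a shift or a turn outside -1 to 1 is refused whole. A call with a gripper value outside its range is refused whole. "fingers" is the finger opening in mm, from 0 to 85.4, set as the call begins (left out, the last holds). The fingers move at their own pace and stop on an object; "grip_force" is the grip in N (left out, the last holds). Time passes only in rows, so rows that repeat a pose let the fingers close. It gives the time, the measured TCP pose, the force and the opening at its end, in the units of the state.
- bot.get_obs(): the state, without advancing time (a new reading comes with each control period).
- bot.read_camera(name): name is "scene" or "top" or "wrist"; returns a dict with "pixels" (420x560x3 uint8, red, green, blue), "range_z" (420x560 float32, m along the optical axis (not along the pixel's ray), 0 where there is no reading), "fovy" (degrees; the focal length in pixels is half the picture's height over the tangent of half this angle, whatever the lens; pixels are square), "cx", "cy" (the principal point, pixels), "k1" (the pictures are not rectified: a ray, as slopes to the right and down, at radius r is drawn at 1 + k1 r^2 times it, then the intrinsics apply), "pose" (4x4, takes a point from camera to world coordinates). Camera axes: x right, y down, z forward; pixel columns grow to the right and rows downward; lengths in m; the calibration is good to about 2 mm. A picture is of the moment at which its call begins.
- bot.hand_in(): hands the job in, once; it reports no verdict.
The state is a dict: "t": time; "q": joint angles; "joint_vel": joint speeds; "joint_torque": joint torques, N m; "eef_pos": TCP position; "tool_rot": TCP orientation; "contact_force": force on the tool from outside, world axes, zero at the start; "torque": the same for the moment, N m; "gripper_width": opening from 0.0 (shut) to 1.0 (fully open).
Only numpy, scipy, OpenCV 4.12 (cv2) and the standard library are available. Lean on these libraries where they do the work, as an engineer would, in place of code of your own. Each camera call takes 0.05 s, during which the arm holds its last target.

### The job

Test the silver bars lying on the rubber mat: draw the tester's transport lock fully open, take the probe out by its square grip, zero it on the tester's copper disc, and then, working along the row from the robot's left to its right, touch the tip to the polished spot on each bar; keep the probe about upright, press it gently so that the sprung tip gives, and hold each touch for a good two seconds. Afterwards hang the probe back in its well, lay all the tested bars flat on the floor of the wooden tray, and push the lock fully shut over the probe again. Leave the other things on the bench where they are.

Things in the scene. Friction and masses are not known exactly. Their poses are not given: they have to be found in the camera images.
- tester: bench conductivity tester, fixed: grey housing 240 (its x) x 130 (its y), flat top 75 above the bench. Origin: centre of its underside. Its x axis points away from the robot (turned by up to 0.2 rad). Along the middle of its top, from the near end (-x) to the far end: the zero disc, the transport lock on its rails, the probe's well. The display (+y) and keys (-y) are not used
- holster (a point): centre of the mouth of the probe's well in the tester's top face, 85 from the tester's centre towards its far end: an upright square well 20 x 20, 65 deep. The probe hangs in it tip down, its collar resting on the top face round the mouth; it is home when the origin of probe is at this point and the probe is upright
- zero_disc (a point): centre of the top face of the copper zero disc, 22 across, let into the tester's top, 85 from the tester's centre towards its near end
- lock (a joint): transport lock, m: a steel slide plate (4 thick, underside 83 above the bench) with a fork at its far end, moving along the tester's x. 0 = shut, pushed fully to the far end, fork over the probe's collar so that the probe cannot be lifted; 0.045 = open, drawn to the end stop at the near end, clear of the probe. Starts at 0 to 0.010. About 1.5 N of friction; it stays where it is left
- lock_grip (a point): centre of the top of the lock's upright black thumb grip: a block 12 (tester's x) x 14 (tester's y) x 21 high, standing on the lock plate, its top 108 above the bench; moves with the lock. With the lock shut it is 65 from the probe's axis, so pinch it across the tester's y
- probe: cordless hand probe, 121 long, 130 g, upright in its well at the start. Origin: on its axis at the underside of the round black finger-guard collar (30 across, 5 thick); its z axis runs along the probe, away from the tip. Above the collar a neck 14 across (z 5 to 16, where the lock's fork goes) and the square grip; below it a barrel 16 across to z -40, a cone to z -52, the sprung tip to z -60
- probe_grip (a point): middle of the probe's square grip, 18 x 18, on its axis 38 above the origin of probe; the grip runs from z 16 to 58 there, with a small cap to 61, its faces square to the probe's x and y (within 0.3 rad of the tester's)
- plunger (a joint): how far the probe's sprung tip is pushed in, m: 0 = free, 0.006 = fully in. It takes about 0.35 N to start and 2.5 N to push fully in; beyond that the probe is rigid. A touch counts from about 0.0015 (0.8 N)
- probe_tip (a point): the end of the probe's sprung brass tip (4 across), 60 below the probe's origin on its axis when free; moves in with the plunger
- mat: thin black rubber test mat, fixed, 140 (its x) x 270 (its y) x 2 thick, lying to one side of the tester, left or right. Origin: centre of its underside; y axis along the row of bars, to the robot's left (turned by up to 0.2 rad)
- tray: shallow wooden tray for tested bars, fixed, outside 130 (its x) x 270 (its y) x 18 high, walls and floor 6 thick, so the floor is 6 above the bench; on the other side of the tester from the mat. Origin: centre of its underside; y to the robot's left (turned by up to 0.2 rad)
- bar1: cast silver bar, 50 (its x) x 22 (its y) x 10 high, 110 g, lying loose and flat; the first (farthest to the robot's left) of four places 62 apart in the row on the mat; two or three of the four bars are there, the others are absent. Origin: centre of its underside. Laid either way round, long side about along the mat's x (within 0.3 rad)
- bar1_mark (a point): centre of the polished round test spot, 12 across, on the top face of bar1: 14 from the bar's centre along its +x, on its centre line, 10 above its underside
- bar2: cast silver bar, 50 (its x) x 22 (its y) x 10 high, 110 g, lying loose and flat; the second of four places 62 apart in the row on the mat; two or three of the four bars are there, the others are absent. Origin: centre of its underside. Laid either way round, long side about along the mat's x (within 0.3 rad)
- bar2_mark (a point): centre of the polished round test spot, 12 across, on the top face of bar2: 14 from the bar's centre along its +x, on its centre line, 10 above its underside
- bar3: cast silver bar, 50 (its x) x 22 (its y) x 10 high, 110 g, lying loose and flat; the third of four places 62 apart in the row on the mat; two or three of the four bars are there, the others are absent. Origin: centre of its underside. Laid either way round, long side about along the mat's x (within 0.3 rad)
- bar3_mark (a point): centre of the polished round test spot, 12 across, on the top face of bar3: 14 from the bar's centre along its +x, on its centre line, 10 above its underside
- bar4: cast silver bar, 50 (its x) x 22 (its y) x 10 high, 110 g, lying loose and flat; the fourth (farthest to the robot's right) of four places 62 apart in the row on the mat; two or three of the four bars are there, the others are absent. Origin: centre of its underside. Laid either way round, long side about along the mat's x (within 0.3 rad)
- bar4_mark (a point): centre of the polished round test spot, 12 across, on the top face of bar4: 14 from the bar's centre along its +x, on its centre line, 10 above its underside
- bench_block: bystander: loose steel bench block 64 x 64 x 22, beyond the mat or the tray; leave alone. Origin: centre of its underside
- jar: bystander: small amber glass jar with a black cap, 44 across, 62 high, beyond the tray or the mat; leave alone. Origin: centre of its underside
- dapping_cup: bystander: small turned brass stand, 40 across, 30 high, on the robot's side of the work; leave alone. Origin: centre of its underside
There are look-alikes about, which are no part of the job. What is shaped like the bar2 but purple or red is not meant.

How it is judged:
By the outcome, as a careful person would: the job done as asked, in the order asked, and still so for the second after the job is handed in, with the robot touching nothing.
Of bar1, bar2, bar3, bar4 only 2 to 3 are there at a start; the rules pass over those that are not, and their reading is None.
At some moment in a run one of bar1, bar2, bar3, bar4 may be knocked a few centimetres aside while the robot is not near it.
Once in a run the grip may slacken for a moment while it holds something.
It also fails if it takes over 210 s, if anything falls off the work surface, if the arm or the gripper's body presses on something with over 40 N, if the wrist force passes 120 N, or if a joint passes its speed limit or range.

## Working session

There is one attempt and no reset: what is moved stays moved. The work goes in short steps, Python scripts to look and compute and a tool call to move; the robot and the scene stay as the last step left them, time stands still between calls to the robot, and variables do not carry over. Pictures are saved under pics/ and viewed, and the job is handed in when it is done.

Besides the shell and the picture viewer there is one more tool, called after "Call:" as name([rows], argument=value, ...), one row to a line, values as JSON. play_rows: Moves the arm, as the interface text tells. Shift numbers are shares of 400 mm and turn numbers shares of 360 degrees, none past 1 either way. Its arguments: {"type":"object","properties":{"motion":{"type":"array"},"fingers":{"type":"number"},"grip_force":{"type":"number"}},"required":["motion"]}

```bash
mkdir -p pics; ls; cat > h.py <<'E'
import numpy as np, cv2
from station import bot
from scipy.spatial.transform import Rotation as R
def cam(n,save=None):
    c=bot.read_camera(n)
    if save: cv2.imwrite('pics/'+save,c['pixels'][:,:,::-1])
    return c
def intr(c):
    f=210/np.tan(np.radians(c['fovy'])/2)
    K=np.array([[f,0,c['cx']],[0,f,c['cy']],[0,0,1]]); return K,np.array([c['k1'],0,0,0,0.])
def ray(c,u,v):
    K,d=intr(c)
    p=cv2.undistortPoints(np.array([[[u,v]]],float),K,d)[0,0]
    return np.array([p[0],p[1],1.])
def at_z(c,u,v,z):
    P=np.array(c['pose']); d=P[:3,:3]@ray(c,u,v); o=P[:3,3]
    return o+d*(z-o[2])/d[2]
def at_d(c,u,v):
    P=np.array(c['pose']); return P[:3,:3]@(ray(c,u,v)*c['range_z'][int(round(v)),int(round(u))])+P[:3,3]
def proj(c,p):
    P=np.array(c['pose']); q=P[:3,:3].T@(np.array(p)-P[:3,3]); q=q/q[2]
    K,d=intr(c); r2=q[0]**2+q[1]**2; s=1+c['k1']*r2
    return K[0,0]*q[0]*s+K[0,2],K[1,1]*q[1]*s+K[1,2]
def crop(c,u0,u1,v0,v1,s,name):
    im=c['pixels'][v0:v1,u0:u1,::-1]
    cv2.imwrite('pics/'+name,cv2.resize(im,None,fx=s,fy=s,interpolation=cv2.INTER_CUBIC))
def st():
    o=bot.get_obs(); return o
def plan(pos,yaw=None,down=True):
    """target TCP pos, yaw = world angle of tool x axis... tool z down. prints row numbers"""
    o=bot.get_obs(); q=o['tool_rot']; Rc=R.from_quat([q[1],q[2],q[3],q[0]])
    t=Rc.inv().apply(np.array(pos)-np.array(o['eef_pos']))
    if yaw is None:
        x=Rc.as_matrix()[:,0]; yaw=np.arctan2(x[1],x[0])
    else:
        x=Rc.as_matrix()[:,0]; y0=np.arctan2(x[1],x[0])
        yaw=y0+(yaw-y0+np.pi/2)%np.pi-np.pi/2
    c,s=np.cos(yaw),np.sin(yaw)
    Rt=R.from_matrix(np.array([[c,s,0],[s,-c,0],[0,0,-1]]))
    rv=(Rc.inv()*Rt).as_rotvec()
    print('shift',np.round(t/0.4,4),'turn',np.round(rv/(2*np.pi),4),'mm',np.round(t*1000,1),'deg',np.round(np.degrees(rv),1), 'yaw',round(yaw,3))
E
python3 - <<'E'
from h import *
for n in ['scene','top','wrist']:
    c=cam(n,n+'0.png'); print(n,c['fovy'],c['cx'],c['cy'],c['k1']); print(np.round(c['pose'],3))
o=st(); print({k:np.round(v,4) for k,v in o.items()})
E
```

```text
pics
scene 47.67897228886753 274.17063956020513 201.68267116993644 0.02152332691360777
[[-0.496  0.729 -0.472  1.098]
 [ 0.868  0.426 -0.254  0.373]
 [ 0.016 -0.536 -0.844  1.032]
 [ 0.     0.     0.     1.   ]]
top 46.34699738539989 286.6088976425554 206.97434558543466 -0.14228791713035926
[[-0.02  -0.983  0.182  0.385]
 [-1.     0.016 -0.019  0.078]
 [ 0.016 -0.182 -0.983  1.214]
 [ 0.     0.     0.     1.   ]]
wrist 68.945338351404 278.37536255844367 214.60845471635412 -0.05084653138756818
[[ 0.429  0.871  0.242  0.228]
 [ 0.904 -0.413 -0.116  0.637]
 [-0.001  0.268 -0.963  0.375]
 [ 0.     0.     0.     1.   ]]
{'t': np.float64(0.15), 'q': array([-1.2361,  0.4776,  0.0223,  1.5562, -0.0115,  1.1093, -0.0831]), 'joint_vel': array([-0.0008, -0.0013, -0.001 , -0.0034, -0.0003,  0.0018, -0.0013]), 'joint_torque': array([ 2.70000e-03, -5.96922e+01,  1.61000e+00, -2.81492e+01,
        1.26000e-02,  6.50000e-03,  0.00000e+00]), 'eef_pos': array([0.289 , 0.6095, 0.2306]), 'tool_rot': array([-1.000e-04,  2.196e-01,  9.756e-01, -7.000e-04]), 'contact_force': array([0.5781, 0.0213, 0.4711]), 'torque': array([ 0.0291,  0.0326, -0.0383]), 'gripper_width': np.float64(0.9993)}
```

View pics/top0.png

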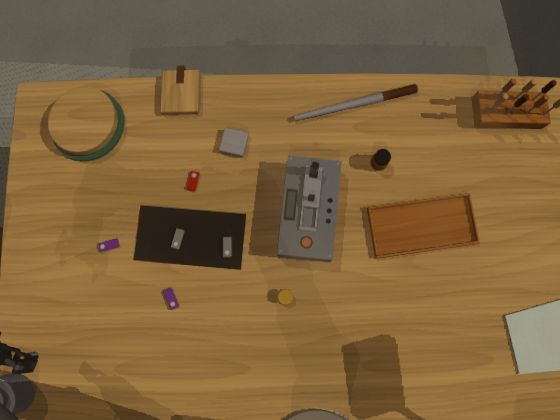

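View pics/scene0.png

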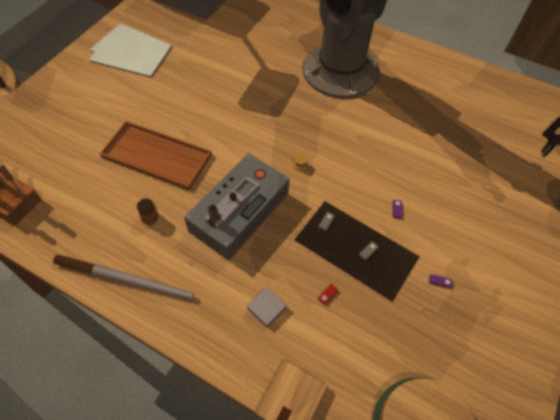

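```bash
python3 - <<'E'
from h import *
c=cam('top')
crop(c,130,250,195,275,6,'matc.png'); crop(c,270,350,145,270,5,'tst.png'); crop(c,355,485,185,265,6,'tray.png')
E
```

```text
(no output)
```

View pics/matc.png

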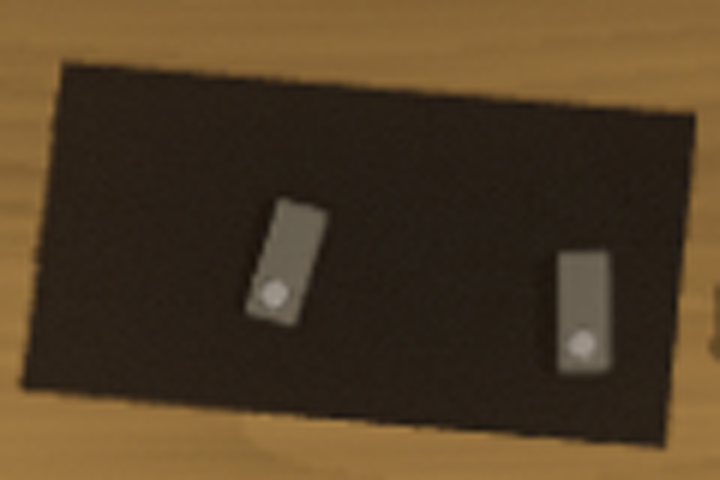

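View pics/tst.png

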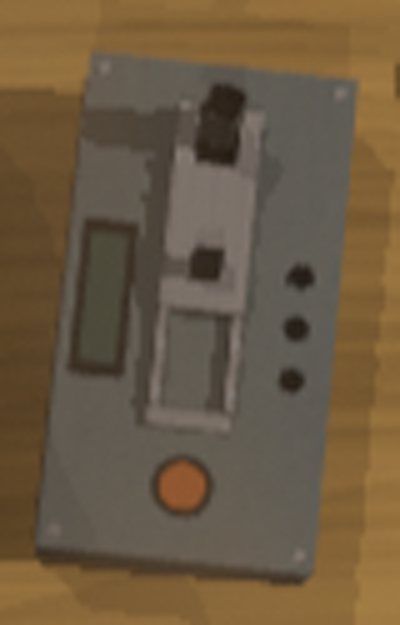

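View pics/tray.png

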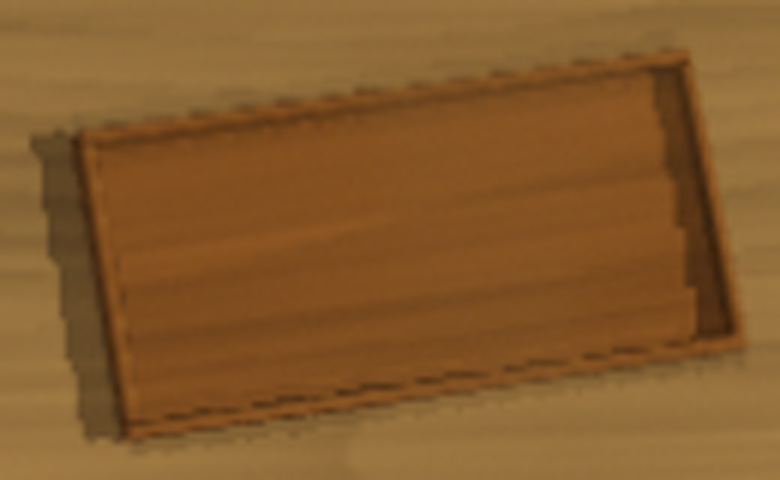

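```bash
python3 - <<'E'
from h import *
c=cam('top')
def p(x,y,u0,v0,s,z): return at_z(c,u0+(x+.5)/s-.5,v0+(y+.5)/s-.5,z)
def t(x,y,z): return p(x,y,270,145,5,z)
def m(x,y,z): return p(x,y,130,195,6,z)
def y(x,v,z): return p(x,v,355,185,6,z)
def s(n,a): print(n,np.round(a,4))
C=[t(93,52,.075),t(357,80,.075),t(310,572,.075),t(37,548,.075)]
for a in C: s('tc',a)
s('ctr',np.mean(C,0)); ax=(C[0]+C[1]-C[2]-C[3])/2; s('axlen',np.linalg.norm(ax)); s('yaw',np.arctan2(ax[1],ax[0]))
ay=(C[0]+C[3]-C[1]-C[2])/2; s('yl',np.linalg.norm(ay)); s('yaw2',np.arctan2(-ay[0],ay[1]))
s('disc',t(182,486,.075)); s('lockgrip',t(207,262,.108)); s('probetop',t(229,95,.136))
s('screws',t(104,68,.075)); s('s',t(341,93,.075)); s('s',t(54,530,.075)); s('s',t(298,555,.075))
M=[m(62,63,.002),m(695,113,.002),m(665,446,.002),m(23,387,.002)]
mc=np.mean(M,0); s('mat',mc); a=(M[0]+M[3]-M[1]-M[2])/2; yaw=np.arctan2(-a[0],a[1]); s('matyaw',yaw)
for mk,ct in [((274,293),(288,262)),((582,343),(584,312))]:
    k=m(*mk,.012); b=m(*ct,.012); s('mark',k); s('bar',b); d=k-b; s('d',[np.hypot(*d[:2]),np.arctan2(d[1],d[0])])
    s('row',((b-mc)@(a/np.linalg.norm(a))))
T=[y(85,137,.018),y(688,54,.018),y(740,343,.018),y(122,435,.018)]
s('tray',np.mean(T,0)); a=(T[0]+T[3]-T[1]-T[2])/2; s('trayyaw',np.arctan2(-a[0],a[1])); s('len',np.linalg.norm(a))
# depth checks
print(at_d(c,306,242),at_d(c,177,243))
s('disc scene',0)
E
```

```text
tc [0.7233 0.0489 0.075 ]
tc [ 0.7075 -0.0784  0.075 ]
tc [ 0.4711 -0.047   0.075 ]
tc [0.4847 0.0797 0.075 ]
ctr [0.5967 0.0008 0.075 ]
axlen 0.2395
yaw -0.1303
yl 0.1278
yaw2 -0.1151
disc [0.5125 0.0116 0.075 ]
lockgrip [ 0.6122 -0.0008  0.108 ]
probetop [ 0.6839 -0.0111  0.136 ]
screws [0.7152 0.0437 0.075 ]
s [ 0.7011 -0.0703  0.075 ]
s [0.493  0.0717 0.075 ]
s [ 0.4791 -0.0416  0.075 ]
mat [0.5388 0.2978 0.002 ]
matyaw -0.099
mark [0.5206 0.3307 0.012 ]
bar [0.5334 0.3251 0.012 ]
d [0.0139 2.7273]
row 0.0266
mark [0.4983 0.2034 0.012 ]
bar [0.511  0.2026 0.012 ]
d [0.0127 3.0767]
row -0.0975
tray [ 0.5555 -0.288   0.018 ]
trayyaw 0.1186
len 0.2667
[0.51210936 0.01153241 0.07388994] [0.52107474 0.32537841 0.01655049]
disc scene 0
```

```bash
python3 - <<'E'
from h import *
plan([0.60,0.0,0.26],-0.127)
E
```

```text
shift [-1.3554 -1.0442 -0.072 ] turn [-0.0001 -0.     -0.0503] mm [-542.2 -417.7  -28.8] deg [ -0.   -0.  -18.1] yaw 3.015
```

Call:
play_rows([
  [[-0.7,-0.54,-0.072],[0,0,-0.05]],
  [[-0.7,-0.54,-0.072],[0,0,-0.05]],
  [[-0.7,-0.54,-0.072],[0,0,-0.05]],
  [[-0.7,-0.54,-0.072],[0,0,-0.05]],
  [[-0.7,-0.54,-0.072],[0,0,-0.05]],
  [[-0.7,-0.54,-0.072],[0,0,-0.05]],
  [[-0.7,-0.54,-0.072],[0,0,-0.05]],
  [[-0.7,-0.54,-0.072],[0,0,-0.05]],
])

```text
t: 1.05
eef_pos: [0.4534, 0.2873, 0.2606]
tool_rot: [0.001, 0.07, 0.998, -0.001]
contact_force: [-0.2, 1.0, 0.5]
gripper_width: 1.005
```

```bash
python3 - <<'E'
from h import *
plan([0.60,0.0,0.26],-0.127)
E
```

```text
shift [-0.4628 -0.6605  0.0043] turn [-0.0004  0.0004 -0.002 ] mm [-185.1 -264.2    1.7] deg [-0.1  0.1 -0.7] yaw 3.015
```

Call:
play_rows([
  [[-0.463,-0.66,0.004],[0,0,-0.002]],
  [[-0.463,-0.66,0.004],[0,0,-0.002]],
  [[-0.463,-0.66,0.004],[0,0,-0.002]],
  [[-0.463,-0.66,0.004],[0,0,-0.002]],
  [[-0.463,-0.66,0.004],[0,0,-0.002]],
  [[-0.463,-0.66,0.004],[0,0,-0.002]],
  [[-0.463,-0.66,0.004],[0,0,-0.002]],
  [[-0.463,-0.66,0.004],[0,0,-0.002]],
])

```text
t: 1.85
eef_pos: [0.6014, -0.0056, 0.2601]
tool_rot: [0.002, 0.067, 0.998, -0.003]
contact_force: [-0.1, -0.5, 0.3]
gripper_width: 0.998
```

```bash
python3 - <<'E'
from h import *
c=cam('wrist','w1.png'); print(np.round(c['pose'],4)); o=st(); print(o['eef_pos'],o['tool_rot'])
plan([0.612,-0.0013,0.16],-0.127)
E
```

```text
[[ 0.1343  0.9539  0.2685  0.5344]
 [ 0.9909 -0.1279 -0.0415  0.0027]
 [-0.0052  0.2716 -0.9624  0.4041]
 [ 0.      0.      0.      1.    ]]
[ 0.60059248 -0.00220778  0.25986545] [ 0.00102261  0.06552053  0.99784898 -0.00185016]
shift [-0.0274  0.0069  0.2497] turn [-0.0006  0.0004 -0.0007] mm [-11.    2.7  99.9] deg [-0.2  0.1 -0.2] yaw 3.015
```

View pics/w1.png

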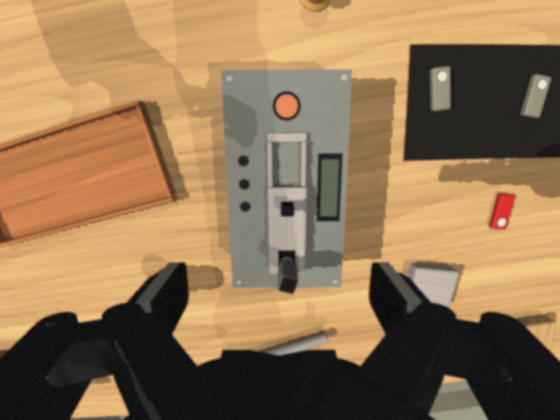

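```bash
python3 - <<'E'
from h import *
c=cam('wrist')
crop(c,220,355,180,300,5,'w1c.png')
def s(n,a): print(n,np.round(a,4))
s('disc',at_z(c,286.5,105.5,.075)); s('lg',at_z(c,287.5,209,.108))
cs=[at_z(c,*p,.075) for p in [(229,77.5),(344.5,77),(238,282.5),(335,282.5)]]
for a in cs: s('screw',a)
s('mean',np.mean(cs,0)); a=cs[2]-cs[0];b=cs[3]-cs[1]; print(np.arctan2(a[1],a[0]),np.arctan2(b[1],b[0]))
E
```

```text
disc [0.5115 0.0157 0.075 ]
lg [0.6114 0.0035 0.108 ]
screw [ 0.4771 -0.0381  0.075 ]
screw [0.4917 0.0768 0.075 ]
screw [ 0.7026 -0.0666  0.075 ]
screw [0.7176 0.0485 0.075 ]
mean [0.5972 0.0052 0.075 ]
-0.12585471280989793 -0.12501809666496597
```

View pics/w1c.png

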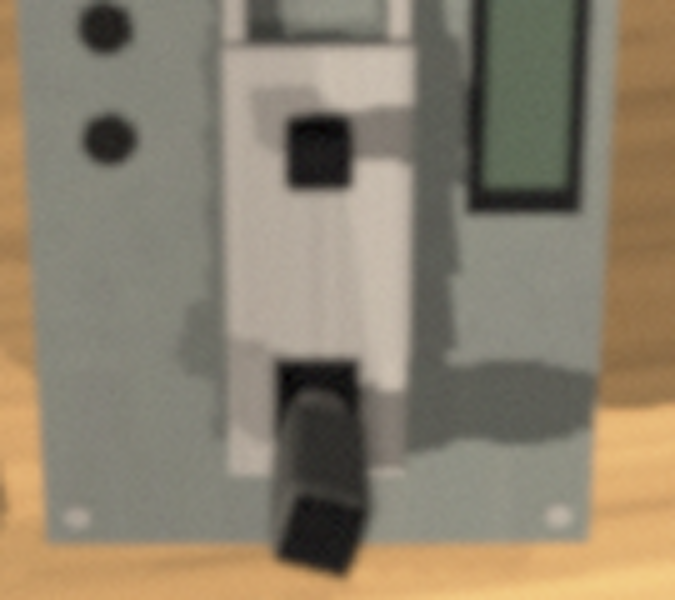

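```bash
python3 - <<'E'
from h import *
c=cam('scene'); crop(c,180,300,140,260,6,'s1c.png')
c=cam('wrist','w1b.png'); crop(c,220,355,60,300,3,'w1d.png'); print(st()['eef_pos'], at_d(c,286,105), np.round(c['pose'],4)[:,3])
E
```

```text
[0.59974579 0.00212499 0.25990756] [0.51023777 0.0186582  0.07903982] [0.533  0.0087 0.404  1.    ]
```

View pics/s1c.png

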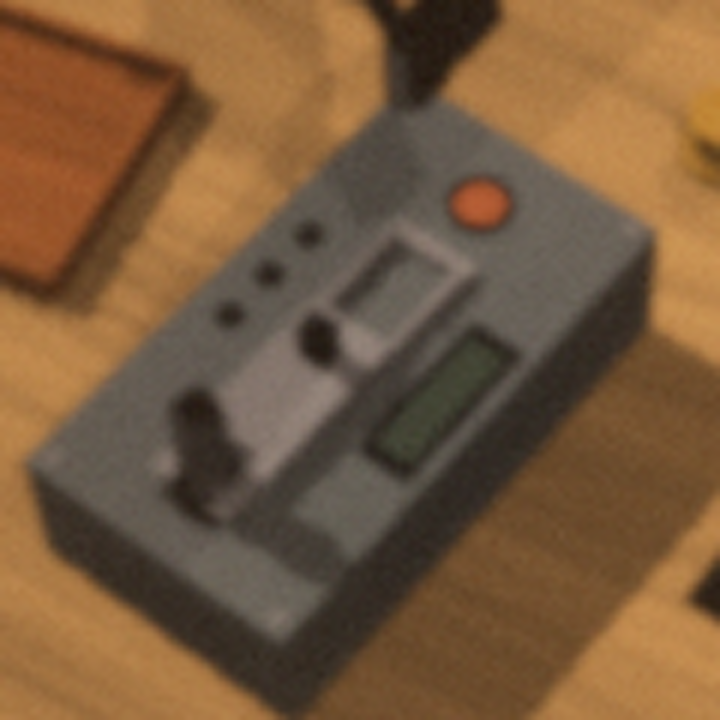

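View pics/w1d.png

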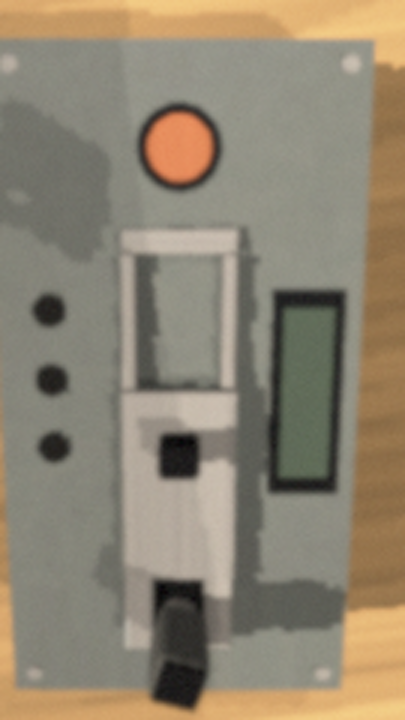

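```bash
python3 - <<'E'
from h import *
c0=cam('wrist','w1e.png'); c=c0; print(st()['eef_pos'])
crop(c,220,355,180,300,5,'w1f.png');crop(c,220,355,60,300,3,'w1g.png')
E
```

```text
[0.59973004 0.00230659 0.25998819]
```

View pics/w1f.png

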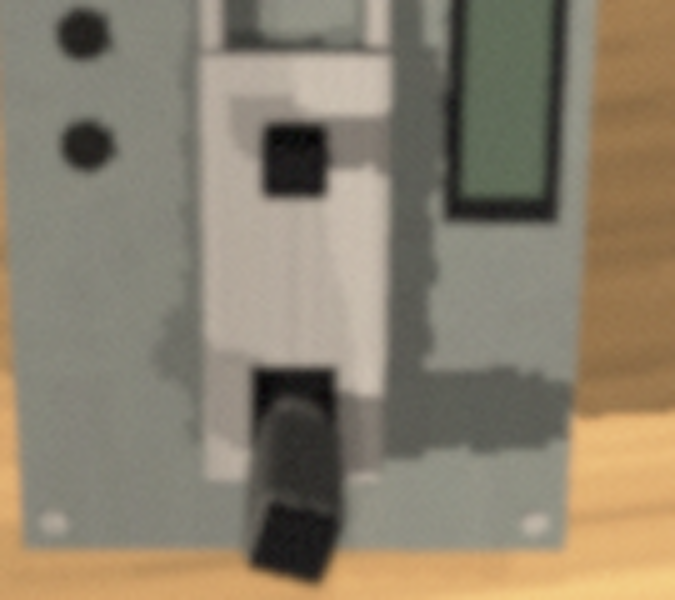

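View pics/w1g.png

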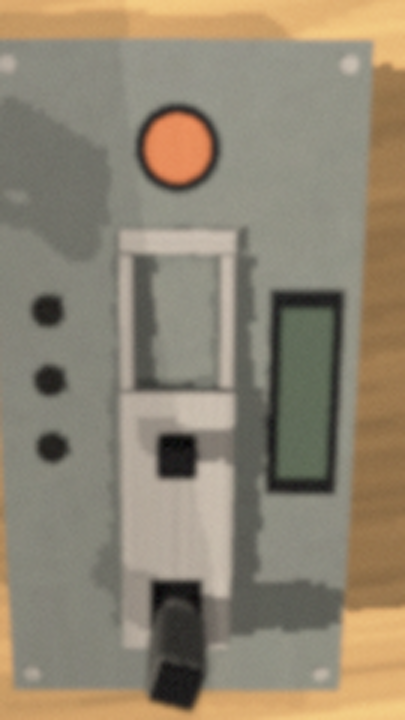

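```bash
python3 - <<'E'
from h import *
c=cam('wrist'); 
F=lambda x,y,z: at_z(c,220+(x+.5)/5-.5,180+(y+.5)/5-.5,z)
G=lambda x,y,z: at_z(c,220+(x+.5)/3-.5,60+(y+.5)/3-.5,z)
def s(n,a): print(n,np.round(a,4))
s('eef',st()['eef_pos'])
s('disc',G(178,147,.075)); s('lg',F(296,168,.108))
cs=[G(8,64,.075),G(350,64,.075),F(54,522,.075),F(536,524,.075)]
for a in cs:s('screw',a)
s('ctr',np.mean(cs,0))
a=cs[2]-cs[0];b=cs[3]-cs[1]; print(np.arctan2(a[1],a[0]),np.arctan2(b[1],b[0]))
P=[F(272,500,.134),F(337,515,.134),F(322,582,.134),F(250,563,.134)]
for p in P:s('p',p)
s('pc',np.mean(P,0)); d=(P[1]+P[2]-P[0]-P[3])/2; e=(P[2]+P[3]-P[0]-P[1])/2
print('probe yaw',np.arctan2(-d[0],d[1]),np.arctan2(e[1],e[0]),np.linalg.norm(d),np.linalg.norm(e))
E
```

```text
eef [0.5997 0.0022 0.2601]
disc [0.5125 0.0119 0.075 ]
lg [ 0.6137 -0.0009  0.108 ]
screw [ 0.4788 -0.0414  0.075 ]
screw [0.493  0.0724 0.075 ]
screw [ 0.7029 -0.0705  0.075 ]
screw [0.7177 0.0442 0.075 ]
ctr [0.5981 0.0012 0.075 ]
-0.12893554562370066 -0.12515986291377248
p [ 0.6729 -0.0129  0.134 ]
p [ 0.6777 -0.0007  0.134 ]
p [ 0.692  -0.0054  0.134 ]
p [ 0.6861 -0.019   0.134 ]
pc [ 0.6822 -0.0095  0.134 ]
probe yaw -0.39453011964601403 -0.3722892440240127 0.014026217245844293 0.014816449579539665
```

```bash
python3 - <<'E'
from h import *
plan([0.613,-0.001,0.14],-0.127)
plan([0.613,-0.001,0.093],-0.127)
E
```

```text
shift [-0.0334 -0.0032  0.3002] turn [-0.0003  0.0003  0.0005] mm [-13.3  -1.3 120.1] deg [-0.1  0.1  0.2] yaw 3.015
shift [-0.0331 -0.003   0.4177] turn [-0.0003  0.0003  0.0005] mm [-13.3  -1.2 167.1] deg [-0.1  0.1  0.2] yaw 3.015
```

Call:
play_rows([
  [[-0.0334,-0.003,0.1],[0,0,0]],
  [[-0.0334,-0.003,0.2],[0,0,0]],
  [[-0.0334,-0.003,0.3],[0,0,0]],
  [[-0.0334,-0.003,0.3],[0,0,0]],
  [[-0.0334,-0.003,0.3],[0,0,0]],
  [[-0.0334,-0.003,0.3],[0,0,0]],
], fingers=40)

```text
t: 2.75
eef_pos: [0.6147, -0.0004, 0.1426]
tool_rot: [0.003, 0.062, 0.998, -0.001]
contact_force: [0.7, -1.0, -0.3]
gripper_width: 0.469
```

```bash
python3 - <<'E'
from h import *
c=cam('wrist','w2.png')
plan([0.613,-0.001,0.093],-0.127)
E
```

```text
shift [ 0.005  -0.0015  0.1244] turn [-0.0001  0.001   0.0005] mm [ 2.  -0.6 49.8] deg [-0.   0.3  0.2] yaw 3.015
```

View pics/w2.png

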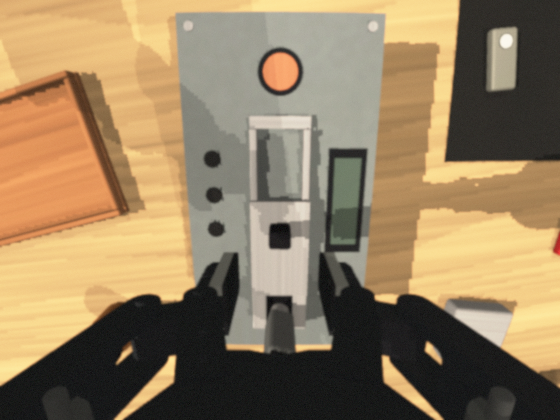

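Call:
play_rows([
  [[0.005,-0.001,0.04],[0,0.001,0]],
  [[0.005,-0.001,0.08],[0,0.001,0]],
  [[0.005,-0.001,0.124],[0,0.001,0]],
  [[0.005,-0.001,0.124],[0,0.001,0]],
  [[0.005,-0.001,0.124],[0,0.001,0]],
  [[0.005,-0.001,0.124],[0,0.001,0]],
])

```text
t: 3.4
eef_pos: [0.6138, -0.0008, 0.0942]
tool_rot: [0.001, 0.062, 0.998, -0.0]
contact_force: [0.1, 0.4, 0.4]
gripper_width: 0.471
```

Call:
play_rows([
  [[0,0,0],[0,0,0]],
  [[0,0,0],[0,0,0]],
  [[0,0,0],[0,0,0]],
  [[0,0,0],[0,0,0]],
  [[0,0,0],[0,0,0]],
  [[0,0,0],[0,0,0]],
], fingers=0, grip_force=30)

```text
t: 4.0
eef_pos: [0.6148, 0.0, 0.0953]
tool_rot: [0.002, 0.062, 0.998, 0.0]
contact_force: [-0.4, 3.1, 7.0]
gripper_width: 0.148
```

```bash
python3 - <<'E'
from h import *
c=cam('wrist','w3.png'); o=st(); print(o['eef_pos'],o['gripper_width'],o['contact_force'])
plan([0.613-.045*.992,-0.001+.045*.1267,0.093],-0.127)
E
```

```text
[6.14779076e-01 9.63946867e-05 9.53489635e-02] 0.15552388476549922 [-1.09957296  2.64259129  5.38115727]
shift [ 0.1166 -0.0028  0.0055] turn [0.0002 0.0006 0.0006] mm [46.6 -1.1  2.2] deg [0.1 0.2 0.2] yaw 3.015
```

View pics/w3.png

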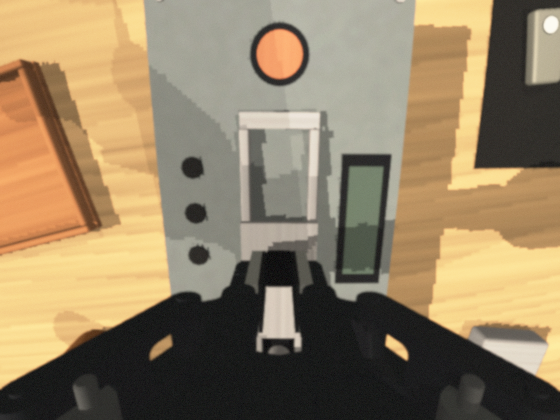

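Call:
play_rows([
  [[0.015,0,-0.003],[0,0,0]],
  [[0.03,0,-0.003],[0,0,0]],
  [[0.045,0,-0.003],[0,0,0]],
  [[0.06,0,-0.003],[0,0,0]],
  [[0.075,0,-0.003],[0,0,0]],
  [[0.09,0,-0.003],[0,0,0]],
  [[0.105,0,-0.003],[0,0,0]],
  [[0.108,0,-0.003],[0,0,0]],
])

```text
t: 4.85
eef_pos: [0.5727, 0.0054, 0.0957]
tool_rot: [0.003, 0.061, 0.998, 0.0]
contact_force: [11.9, 0.9, -28.2]
gripper_width: 0.153
```

```bash
python3 - <<'E'
from h import *
c=cam('wrist','w4.png'); o=st(); print(o['eef_pos'],o['gripper_width'],o['contact_force'])
E
```

```text
[0.57272646 0.00543845 0.09574311] 0.1548543776128275 [  8.59355372   2.16824789 -25.79789009]
```

View pics/w4.png

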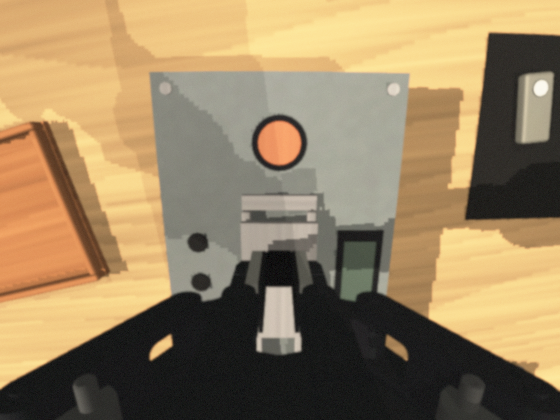

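Call:
play_rows([
  [[0.004,0,0.003],[0,0,0]],
  [[0.008,0,0.003],[0,0,0]],
  [[0.01,0,0.003],[0,0,0]],
  [[0.01,0,0.003],[0,0,0]],
])

```text
t: 5.3
eef_pos: [0.5727, 0.0055, 0.0956]
tool_rot: [0.008, 0.062, 0.998, 0.0]
contact_force: [12.5, 0.0, -17.7]
gripper_width: 0.148
```

```bash
python3 - <<'E'
from h import *
o=st(); print(o['eef_pos'],o['gripper_width'],o['contact_force'])
E
```

```text
[0.5726768  0.00546713 0.09563867] 0.14787181724683787 [ 1.24851786e+01  3.60371582e-03 -1.77166368e+01]
```

Call:
play_rows([
  [[-0.008,0,-0.003],[0,0,0]],
  [[-0.008,0,-0.003],[0,0,0]],
  [[-0.008,0,-0.003],[0,0,0]],
  [[-0.008,0,-0.003],[0,0,0]],
  [[-0.008,0,-0.1],[0,0,0]],
  [[-0.008,0,-0.2],[0,0,0]],
  [[-0.008,0,-0.2],[0,0,0]],
  [[-0.008,0,-0.2],[0,0,0]],
], fingers=42)

```text
t: 6.1
eef_pos: [0.575, 0.0051, 0.1767]
tool_rot: [0.009, 0.062, 0.998, 0.001]
contact_force: [-0.3, 0.2, -0.6]
gripper_width: 0.489
```

```bash
python3 - <<'E'
from h import *
plan([0.60,0.0,0.25],-0.38)
E
```

```text
shift [-0.0667 -0.0046 -0.182 ] turn [0.0007 0.0027 0.0409] mm [-26.7  -1.8 -72.8] deg [ 0.3  1.  14.7] yaw 2.762
```

```bash
python3 - <<'E'
from h import *
plan([0.71,-0.02,0.25],-0.38)
E
```

```text
shift [-0.3458 -0.0204 -0.1772] turn [0.0007 0.0027 0.0409] mm [-138.3   -8.2  -70.9] deg [ 0.3  1.  14.7] yaw 2.762
```

Call:
play_rows([
  [[-0.05,0,-0.1],[0,0.002,0.01]],
  [[-0.15,-0.01,-0.177],[0,0.003,0.03]],
  [[-0.25,-0.02,-0.177],[0,0.003,0.041]],
  [[-0.345,-0.02,-0.177],[0,0.003,0.041]],
  [[-0.345,-0.02,-0.177],[0,0.003,0.041]],
  [[-0.345,-0.02,-0.177],[0,0.003,0.041]],
  [[-0.345,-0.02,-0.177],[0,0.003,0.041]],
  [[-0.345,-0.02,-0.177],[0,0.003,0.041]],
])

```text
t: 6.9
eef_pos: [0.7086, -0.0196, 0.2497]
tool_rot: [-0.001, 0.189, 0.982, 0.002]
contact_force: [-0.2, 0.2, -0.3]
gripper_width: 0.493
```

```bash
python3 - <<'E'
from h import *
for i in range(6): cam('top')
c=cam('wrist','w5.png'); crop(c,200,360,100,300,4,'w5c.png'); print(st()['eef_pos'],np.round(c['pose'],4)[:3,3])
import pickle; pickle.dump(c,open('c5.pkl','wb'))
E
```

```text
[ 0.70958754 -0.01970127  0.25017663] [0.6472 0.0031 0.3947]
```

View pics/w5.png

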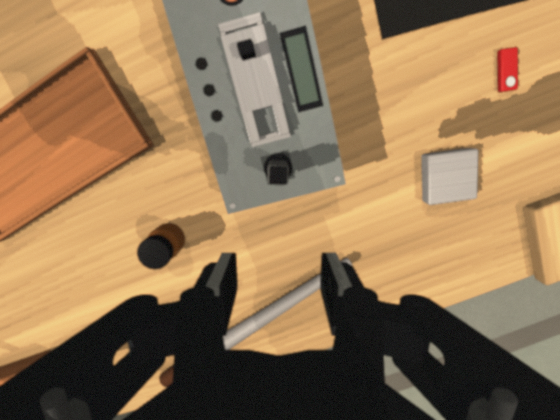

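View pics/w5c.png

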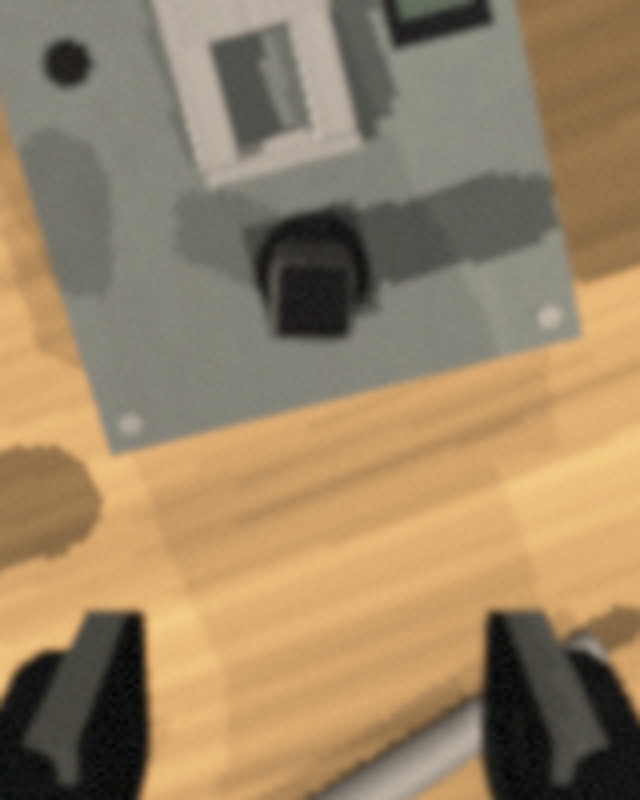

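```bash
python3 - <<'E'
from h import *
import pickle; c=pickle.load(open('c5.pkl','rb'))
F=lambda x,y,z: at_z(c,200+(x+.5)/4-.5,100+(y+.5)/4-.5,z)
for p in [F(313,301,.136),F(276,265,.133),F(349,265,.133),F(350,337,.133),F(279,337,.133),F(312,272,.080)]: print(np.round(p,4))
plan([0.6815,-0.0100,0.16],-0.38)
E
```

```text
[ 0.6814 -0.0097  0.136 ]
[ 0.6717 -0.0143  0.133 ]
[6.775e-01 1.000e-04 1.330e-01]
[ 0.692  -0.0053  0.133 ]
[ 0.6863 -0.0195  0.133 ]
[ 0.6818 -0.0099  0.08  ]
shift [ 0.0737 -0.0046  0.2256] turn [ 0.0007 -0.0004 -0.0001] mm [29.5 -1.8 90.2] deg [ 0.3 -0.1 -0. ] yaw 2.762
```

Call:
play_rows([
  [[0.074,-0.0046,0.1],[0,0,0]],
  [[0.074,-0.0046,0.18],[0,0,0]],
  [[0.074,-0.0046,0.2],[0,0,0]],
  [[0.074,-0.0046,0.2],[0,0,0]],
  [[0.074,-0.0046,0.2],[0,0,0]],
  [[0.074,-0.0046,0.2],[0,0,0]],
])

```text
t: 7.85
eef_pos: [0.6831, -0.0104, 0.1723]
tool_rot: [0.001, 0.189, 0.982, 0.003]
contact_force: [-0.2, -0.8, 0.2]
gripper_width: 0.49
```

```bash
python3 - <<'E'
from h import *
c=cam('wrist','w6.png');plan([0.6815,-0.0100,0.097],-0.38)
E
```

```text
shift [ 0.0037 -0.0014  0.1878] turn [ 0.0009  0.0001 -0.0002] mm [ 1.5 -0.6 75.1] deg [ 0.3  0.  -0.1] yaw 2.762
```

View pics/w6.png

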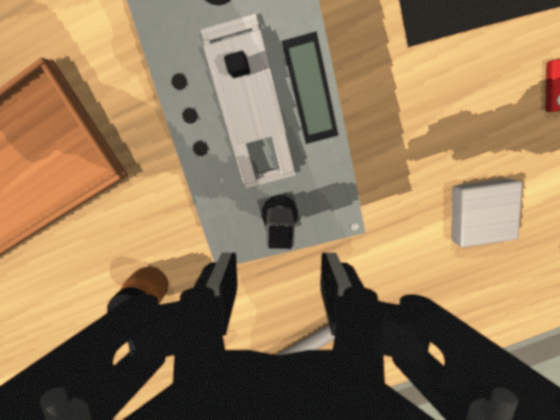

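Call:
play_rows([
  [[0.004,-0.0014,0.06],[0.001,0,0]],
  [[0.004,-0.0014,0.12],[0.001,0,0]],
  [[0.004,-0.0014,0.188],[0.001,0,0]],
  [[0.004,-0.0014,0.188],[0.001,0,0]],
  [[0.004,-0.0014,0.188],[0.001,0,0]],
  [[0.004,-0.0014,0.188],[0.001,0,0]],
  [[0.004,-0.0014,0.188],[0.001,0,0]],
])

```text
t: 8.6
eef_pos: [0.6827, -0.0101, 0.0989]
tool_rot: [0.002, 0.189, 0.982, -0.0]
contact_force: [0.7, -0.1, -0.1]
gripper_width: 0.493
```

Call:
play_rows([
  [[0,0,0],[0,0,0]],
  [[0,0,0],[0,0,0]],
  [[0,0,0],[0,0,0]],
  [[0,0,0],[0,0,0]],
  [[0,0,0],[0,0,0]],
  [[0,0,0],[0,0,0]],
], fingers=0, grip_force=60)

```text
t: 9.2
eef_pos: [0.6836, -0.0101, 0.1002]
tool_rot: [0.003, 0.189, 0.982, 0.0]
contact_force: [-0.9, 0.8, 5.8]
gripper_width: 0.206
```

```bash
python3 - <<'E'
from h import *
for i in range(4): cam('top')
c=cam('wrist','w7.png'); o=st(); print(o['eef_pos'],o['gripper_width'],o['contact_force'],o['torque'])
plan([0.682,-0.01,0.18],None)
E
```

```text
[ 0.68356339 -0.01004145  0.10019688] 0.2027984823730855 [-1.06838275  0.02630586  6.32863563] [-0.07140671  0.14928668 -0.01406227]
shift [ 0.0026 -0.001  -0.1995] turn [0.0003 0.0009 0.    ] mm [  1.   -0.4 -79.8] deg [0.1 0.3 0. ] yaw 2.76
```

View pics/w7.png

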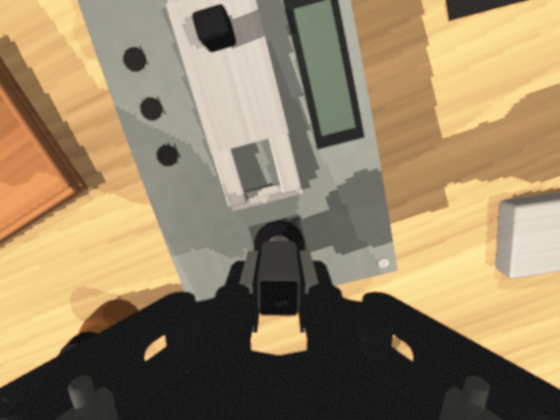

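Call:
play_rows([
  [[0,0,-0.03],[0,0,0]],
  [[0,0,-0.06],[0,0,0]],
  [[0,0,-0.1],[0,0,0]],
  [[0,0,-0.14],[0,0,0]],
  [[0,0,-0.18],[0,0,0]],
  [[0,0,-0.23],[0,0,0]],
  [[0,0,-0.275],[0,0,0]],
  [[0,0,-0.275],[0,0,0]],
])

```text
t: 10.25
eef_pos: [0.6848, -0.0102, 0.2142]
tool_rot: [0.006, 0.19, 0.982, 0.001]
contact_force: [0.2, -0.5, -1.3]
gripper_width: 0.204
```

```bash
python3 - <<'E'
from h import *
for i in range(3): cam('top')
c=cam('scene','s8.png');crop(c,140,300,100,260,4,'s8c.png')
c=cam('top','t8.png');crop(c,270,350,120,250,5,'t8c.png');c=cam('wrist','w8.png'); o=st(); print(o['eef_pos'],o['tool_rot'],o['gripper_width'],o['contact_force'],o['torque'])
plan([0.5125+0.0015,0.0115,0.21],2.76)
E
```

```text
[ 0.68223815 -0.00993232  0.20897638] [ 1.83394589e-03  1.89395252e-01  9.81899218e-01 -2.18775196e-05] 0.2006707257689736 [-0.77128412  0.37751297 -1.02984958] [-0.01911424  0.0060352  -0.00226048]
shift [ 0.4103 -0.1067 -0.0041] turn [0.0001 0.0006 0.0001] mm [164.1 -42.7  -1.6] deg [0.  0.2 0. ] yaw 2.76
```

View pics/s8c.png

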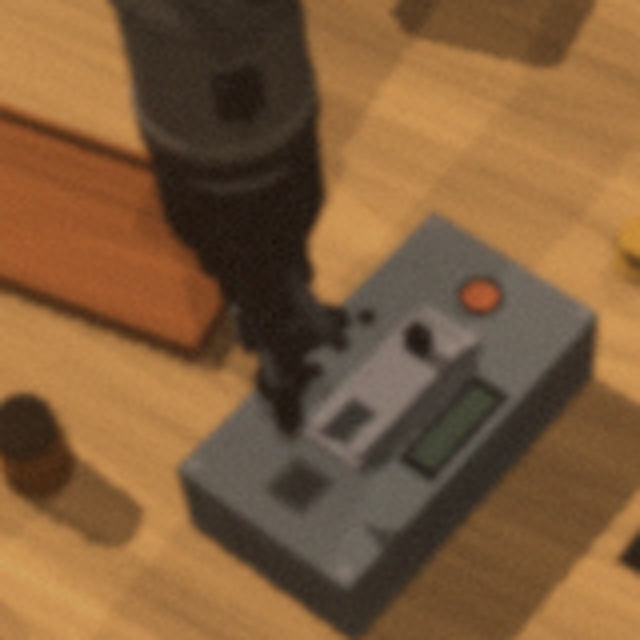

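View pics/w8.png

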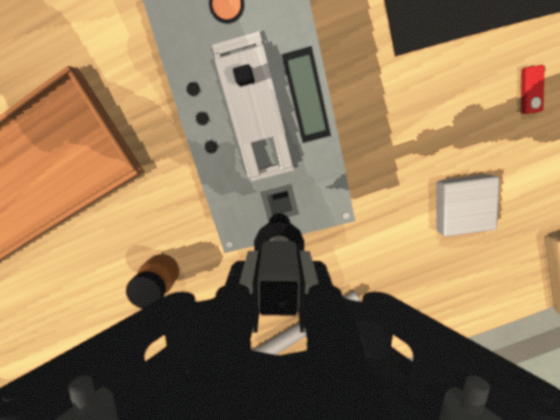

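```bash
python3 - <<'E'
from h import *
c=cam('wrist'); crop(c,230,330,170,320,5,'w8c.png'); o=st(); e=np.array(o['eef_pos']); print(e)
q=o['tool_rot']; Rc=R.from_quat([q[1],q[2],q[3],q[0]])
for ox in (-.002,0,.002):
  for oz,n in [(.0853,'tip'),(.0252,'org')]:
    p=e+Rc.apply([ox,0,oz]); u,v=proj(c,p); print(ox,n,round(u,1),round(v,1),'crop',round((u-230+.5)*5-.5),round((v-170+.5)*5-.5))
print(np.round(at_z(c,280,203,.075),4))
E
```

```text
[ 0.68236821 -0.00996377  0.20909265]
-0.002 tip 280.0 220.6 crop 252 255
-0.002 org 280.6 249.7 crop 255 400
0 tip 280.1 218.2 crop 252 243
0 org 280.6 246.5 crop 255 385
0.002 tip 280.1 215.7 crop 252 231
0.002 org 280.6 243.4 crop 255 369
[ 0.6824 -0.0096  0.075 ]
```

View pics/w8c.png

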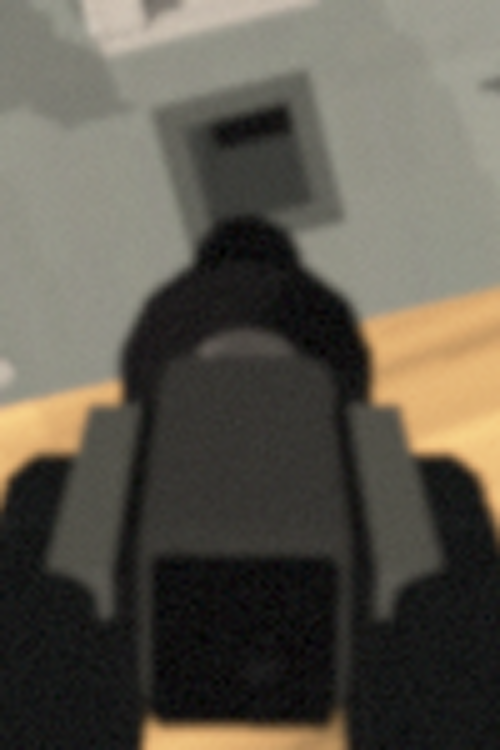

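```bash
python3 - <<'E'
from h import *
c=cam('wrist'); o=st(); e=np.array(o['eef_pos'])
q=o['tool_rot']; Rc=R.from_quat([q[1],q[2],q[3],q[0]])
for ox in (0,.002,.004):
  for z,r,n in [(61,7,'cap'),(58,9,'grip'),(5,15,'collar'),(0,15,'col0'),(-40,8,'bar')]:
    out=[]
    for d in ([r,0],[-r,0],[0,r],[0,-r]):
      p=e+Rc.apply([ox+d[0]/1e3,d[1]/1e3,.0252-z/1e3]); u,v=proj(c,p); out.append((round((u-230+.5)*5-.5),round((v-170+.5)*5-.5)))
    print(ox,n,out)
E
```

```text
0 cap [(261, 586), (260, 739), (348, 664), (173, 664)]
0 grip [(261, 545), (260, 739), (370, 644), (151, 644)]
0 collar [(256, 276), (255, 519), (385, 400), (125, 401)]
0 col0 [(255, 263), (255, 500), (382, 384), (128, 385)]
0 bar [(253, 228), (253, 335), (309, 282), (197, 282)]
0.002 cap [(261, 563), (260, 718), (348, 642), (173, 642)]
0.002 grip [(261, 523), (260, 718), (370, 622), (150, 623)]
0.002 collar [(256, 259), (255, 503), (386, 384), (125, 384)]
0.002 col0 [(255, 247), (255, 485), (382, 369), (128, 369)]
0.002 bar [(253, 215), (253, 322), (309, 269), (197, 269)]
0.004 cap [(261, 540), (260, 697), (349, 620), (173, 620)]
0.004 grip [(261, 500), (260, 697), (371, 601), (150, 601)]
0.004 collar [(256, 242), (255, 488), (386, 368), (125, 368)]
0.004 col0 [(255, 230), (255, 470), (382, 353), (128, 353)]
0.004 bar [(253, 201), (253, 308), (309, 255), (197, 255)]
```

```bash
python3 - <<'E'
from h import *
print(st()['eef_pos']); plan([0.5144,0.0109,0.21],2.762)
E
```

```text
[ 0.6824755  -0.00999638  0.20923992]
shift [ 0.4095 -0.1078 -0.0037] turn [ 0.0001  0.0007 -0.0003] mm [163.8 -43.1  -1.5] deg [ 0.   0.2 -0.1] yaw 2.762
```

Call:
play_rows([
  [[0.08,-0.02,-0.004],[0,0.0007,0]],
  [[0.17,-0.045,-0.004],[0,0.0007,0]],
  [[0.26,-0.07,-0.004],[0,0.0007,0]],
  [[0.34,-0.09,-0.004],[0,0.0007,0]],
  [[0.41,-0.108,-0.004],[0,0.0007,0]],
  [[0.41,-0.108,-0.004],[0,0.0007,0]],
  [[0.41,-0.108,-0.004],[0,0.0007,0]],
  [[0.41,-0.108,-0.004],[0,0.0007,0]],
])

```text
t: 11.45
eef_pos: [0.5153, 0.0109, 0.2104]
tool_rot: [0.001, 0.19, 0.982, 0.0]
contact_force: [0.2, 0.1, -1.9]
gripper_width: 0.204
```

```bash
python3 - <<'E'
from h import *
for i in range(4): cam('top')
c=cam('wrist','w9.png'); print(st()['eef_pos'],st()['contact_force']); plan([0.5144,0.0109,0.165],2.762)
E
```

```text
[0.51467533 0.01074492 0.2099708 ] [ 0.57393685 -0.26134927 -1.35503518]
shift [8.000e-04 1.000e-04 1.124e-01] turn [ 0.0001 -0.     -0.0003] mm [ 0.3  0.  45. ] deg [ 0.  -0.  -0.1] yaw 2.762
```

View pics/w9.png

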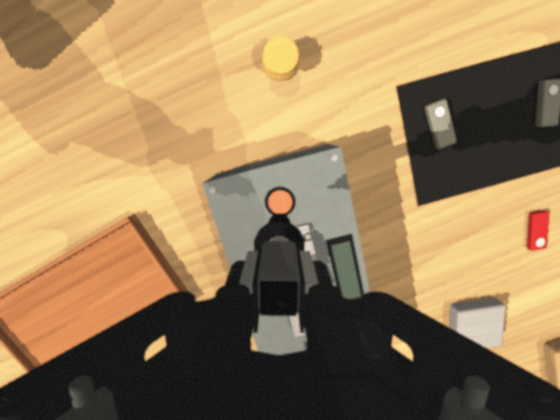

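Call:
play_rows([
  [[0.0008,0,0.04],[0,0,0]],
  [[0.0008,0,0.08],[0,0,0]],
  [[0.0008,0,0.112],[0,0,0]],
  [[0.0008,0,0.112],[0,0,0]],
  [[0.0008,0,0.112],[0,0,0]],
  [[0.0008,0,0.112],[0,0,0]],
])

```text
t: 12.3
eef_pos: [0.515, 0.0109, 0.1658]
tool_rot: [0.0, 0.19, 0.982, 0.0]
contact_force: [0.9, -0.4, -2.2]
gripper_width: 0.204
```

```bash
python3 - <<'E'
from h import *
for i in range(3): cam('top')
c=cam('wrist');crop(c,220,340,160,320,5,'w10c.png'); c=cam('scene');crop(c,200,320,100,230,5,'s10c.png'); print(st()['eef_pos'],st()['contact_force']); plan([0.5144,0.0109,0.157],2.762)
E
```

```text
[0.51465236 0.01094327 0.16560024] [-0.33053891 -0.00902811 -0.84296018]
shift [ 0.0006 -0.0004  0.0215] turn [ 0.0002  0.0001 -0.0003] mm [ 0.2 -0.1  8.6] deg [ 0.1  0.  -0.1] yaw 2.762
```

View pics/w10c.png

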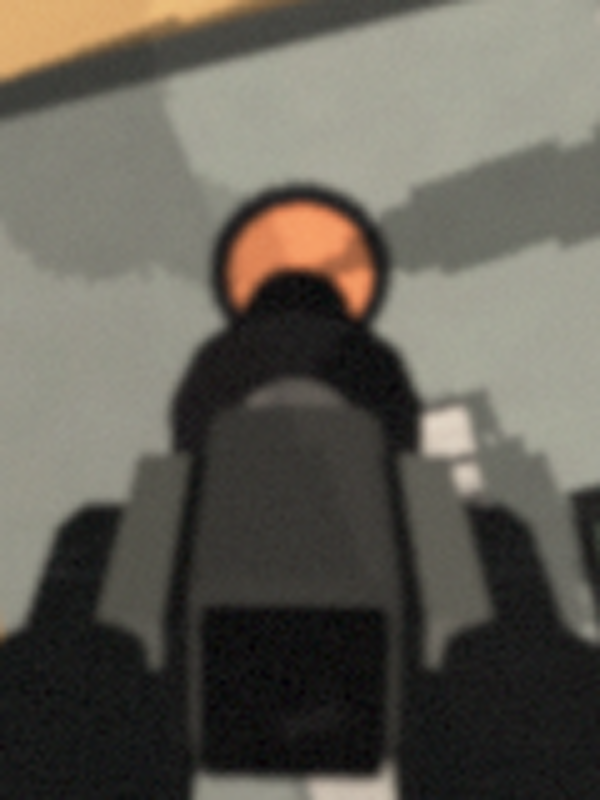

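View pics/s10c.png

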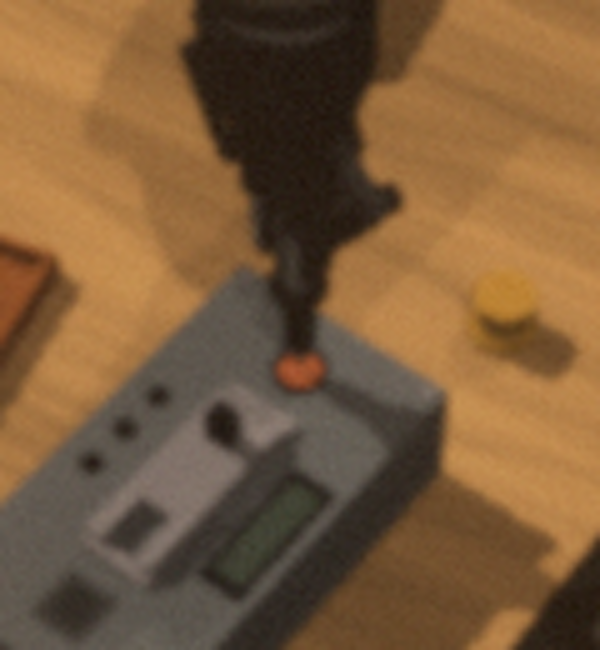

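Call:
play_rows([
  [[0.0006,0,0.006],[0,0,0]],
  [[0.0006,0,0.012],[0,0,0]],
  [[0.0006,0,0.018],[0,0,0]],
  [[0.0006,0,0.0225],[0,0,0]],
  [[0.0006,0,0.0225],[0,0,0]],
  [[0.0006,0,0.0225],[0,0,0]],
  [[0.0006,0,0.0225],[0,0,0]],
  [[0.0006,0,0.0225],[0,0,0]],
])

```text
t: 13.35
eef_pos: [0.5145, 0.0111, 0.1567]
tool_rot: [0.0, 0.19, 0.982, 0.001]
contact_force: [1.0, -0.1, 0.9]
gripper_width: 0.203
```

```bash
python3 - <<'E'
from h import *
f=[]
for i in range(10): cam('wrist'); o=st(); f.append(o['contact_force'][2])
print(o['t'],o['eef_pos'],np.round(f,2),np.mean(f)); c=cam('scene'); crop(c,200,320,100,230,5,'s11c.png');c=cam('wrist');crop(c,220,340,160,320,5,'w11c.png')
E
```

```text
13.85 [0.51449861 0.01110372 0.15662913] [1.6  1.1  0.4  0.79 0.74 0.45 1.29 0.02 0.79 0.61] 0.7784485628704573
```

View pics/s11c.png

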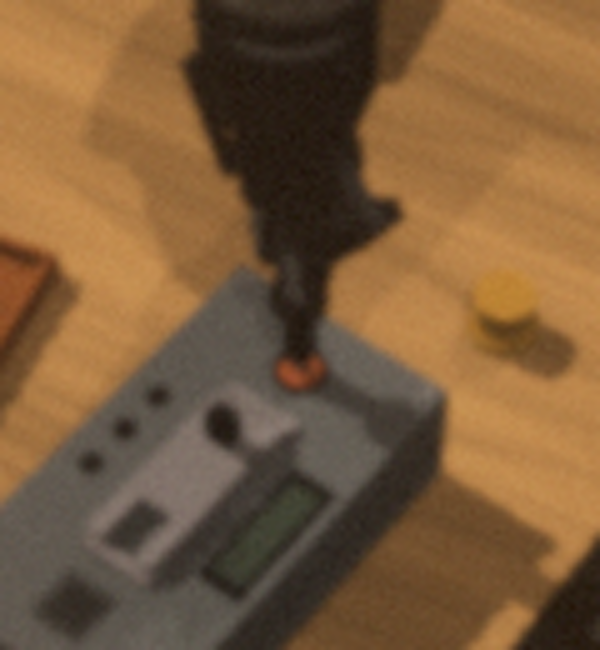

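View pics/w11c.png

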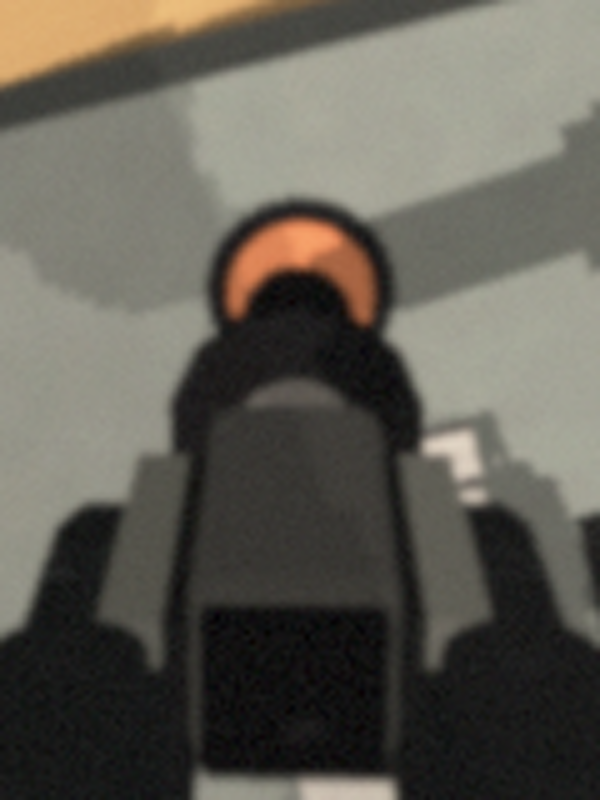

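Call:
play_rows([
  [[0,0,0],[0,0,0]],
  [[0,0,0],[0,0,0]],
  [[0,0,0],[0,0,0]],
  [[0,0,0],[0,0,0]],
  [[0,0,0],[0,0,0]],
  [[0,0,0],[0,0,0]],
  [[0,0,0],[0,0,0]],
  [[0,0,0],[0,0,0]],
])

```text
t: 14.75
eef_pos: [0.5145, 0.0111, 0.1566]
tool_rot: [0.0, 0.19, 0.982, 0.0]
contact_force: [0.3, 0.6, 0.5]
gripper_width: 0.201
```

Call:
play_rows([
  [[0,0,0],[0,0,0]],
  [[0,0,0],[0,0,0]],
  [[0,0,0],[0,0,0]],
  [[0,0,0],[0,0,0]],
  [[0,0,0],[0,0,0]],
  [[0,0,0],[0,0,0]],
  [[0,0,0],[0,0,0]],
  [[0,0,0],[0,0,0]],
])

```text
t: 15.55
eef_pos: [0.5145, 0.0111, 0.1566]
tool_rot: [0.0, 0.19, 0.982, 0.0]
contact_force: [0.6, 1.1, 1.0]
gripper_width: 0.205
```

Call:
play_rows([
  [[0,0,0],[0,0,0]],
  [[0,0,0],[0,0,0]],
  [[0,0,0],[0,0,0]],
  [[0,0,0],[0,0,0]],
  [[0,0,0],[0,0,0]],
  [[0,0,-0.04],[0,0,0]],
  [[0,0,-0.1],[0,0,0]],
  [[0,0,-0.18],[0,0,0]],
])

```text
t: 16.35
eef_pos: [0.5128, 0.0106, 0.2279]
tool_rot: [-0.002, 0.19, 0.982, -0.001]
contact_force: [0.4, -0.5, -1.5]
gripper_width: 0.205
```

```bash
python3 - <<'E'
from h import *
for i in range(4): cam('scene')
c=cam('top','t12.png'); crop(c,130,250,195,275,6,'t12c.png'); c=cam('wrist','w12.png');o=st(); print(o['t'],o['eef_pos'],o['contact_force'],o['gripper_width'])
E
```

```text
16.65 [0.51338622 0.0109112  0.22741797] [-0.38688412 -0.52823917 -1.61544834] 0.1993682954405886
```

View pics/t12c.png

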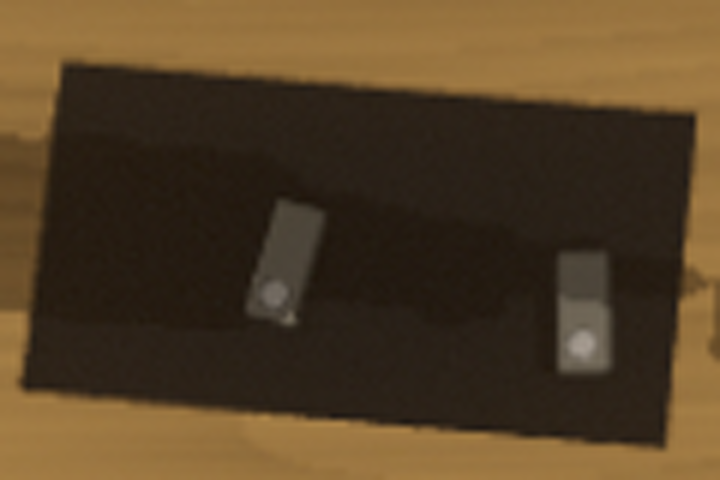

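View pics/w12.png

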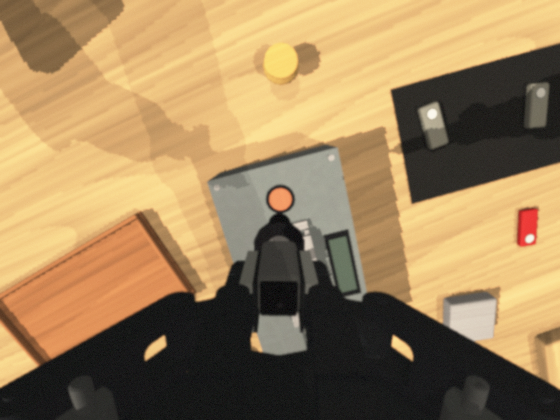

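```bash
python3 - <<'E'
from h import *
plan([0.5225,0.330,0.18],2.762)
E
```

```text
shift [0.2756 0.7489 0.1188] turn [-0.     -0.0002 -0.0003] mm [110.2 299.6  47.5] deg [-0.  -0.1 -0.1] yaw 2.762
```

Call:
play_rows([
  [[0.03,0.08,0],[0,0,0]],
  [[0.065,0.18,0],[0,0,0]],
  [[0.105,0.28,0],[0,0,0]],
  [[0.14,0.38,0.02],[0,0,0]],
  [[0.18,0.48,0.06],[0,0,0]],
  [[0.215,0.58,0.1],[0,0,0]],
  [[0.25,0.68,0.119],[0,0,0]],
  [[0.276,0.749,0.119],[0,0,0]],
])

```text
t: 17.45
eef_pos: [0.52, 0.3326, 0.1765]
tool_rot: [-0.003, 0.188, 0.982, -0.002]
contact_force: [0.2, 0.5, -0.9]
gripper_width: 0.198
```

```bash
python3 - <<'E'
from h import *
for i in range(10): cam('top')
c=cam('wrist','w13.png'); crop(c,200,360,120,320,4,'w13c.png'); o=st(); print(o['t'],o['eef_pos'],o['contact_force'],o['gripper_width'])
import pickle; pickle.dump(c,open('c13.pkl','wb'))
E
```

```text
18.0 [0.52262318 0.32910022 0.18006764] [-0.36971437  0.09944539 -0.67778912] 0.20101292492741107
```

View pics/w13c.png

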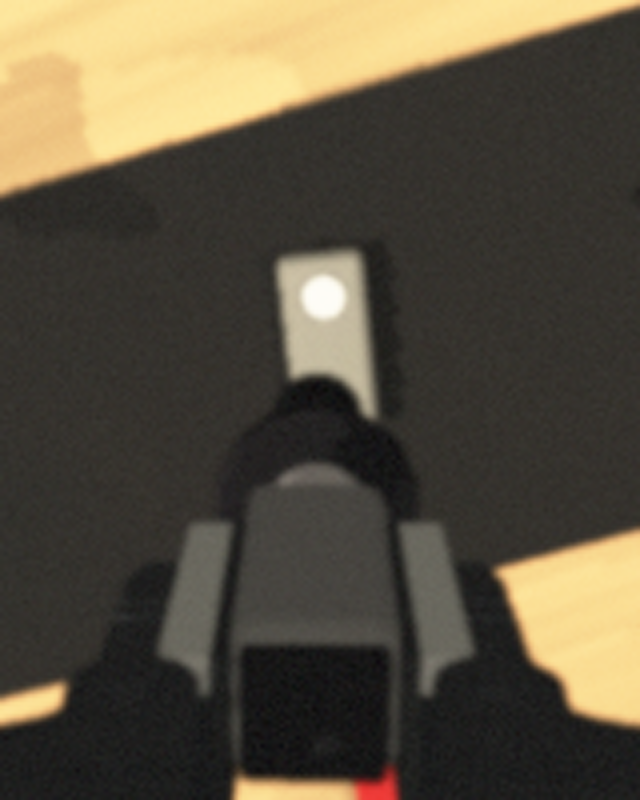

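```bash
python3 - <<'E'
from h import *
import pickle; c=pickle.load(open('c13.pkl','rb'))
print(np.round(at_z(c,200+323.5/4-.5,120+297.5/4-.5,.012),4))
# direct: tip projected down axis at z=.012 in this camera
o=st(); e=np.array(o['eef_pos']); print(e)
p=e+np.array([-.0019,.0007,0]); p[2]=.012; u,v=proj(c,p); print((u-200+.5)*4-.5,(v-120+.5)*4-.5)
plan([0.5225,0.330,0.11],2.762)
E
```

```text
[0.5208 0.3303 0.012 ]
[0.52262318 0.32910022 0.18006764]
320.9103652164724 297.43970947482546
shift [0.0009 0.002  0.1752] turn [-0.     -0.0002 -0.0005] mm [ 0.4  0.8 70.1] deg [-0.  -0.1 -0.2] yaw 2.762
```

Call:
play_rows([
  [[0.001,0.002,0.06],[0,0,0]],
  [[0.001,0.002,0.12],[0,0,0]],
  [[0.001,0.002,0.17],[0,0,0]],
  [[0.001,0.002,0.19],[0,0,0]],
  [[0.001,0.002,0.19],[0,0,0]],
  [[0.001,0.002,0.19],[0,0,0]],
  [[0.001,0.002,0.19],[0,0,0]],
])

```text
t: 18.7
eef_pos: [0.5233, 0.3305, 0.1054]
tool_rot: [0.0, 0.19, 0.982, 0.001]
contact_force: [0.3, -0.6, -0.6]
gripper_width: 0.197
```

```bash
python3 - <<'E'
from h import *
for i in range(3): cam('top')
c=cam('wrist'); crop(c,220,340,160,320,5,'w14c.png');c=cam('scene'); crop(c,270,400,160,290,5,'s14c.png'); o=st(); print(o['t'],o['eef_pos'],o['contact_force'],o['gripper_width'])
plan([.5228,.330,.0937],2.762)
E
```

```text
18.95 [0.52267346 0.33020931 0.10461634] [-0.82136224  0.18354174 -0.9927391 ] 0.20252409712512012
shift [-0.0005 -0.0004  0.0273] turn [ 0.0001 -0.0002 -0.0005] mm [-0.2 -0.2 10.9] deg [ 0.  -0.1 -0.2] yaw 2.762
```

View pics/w14c.png

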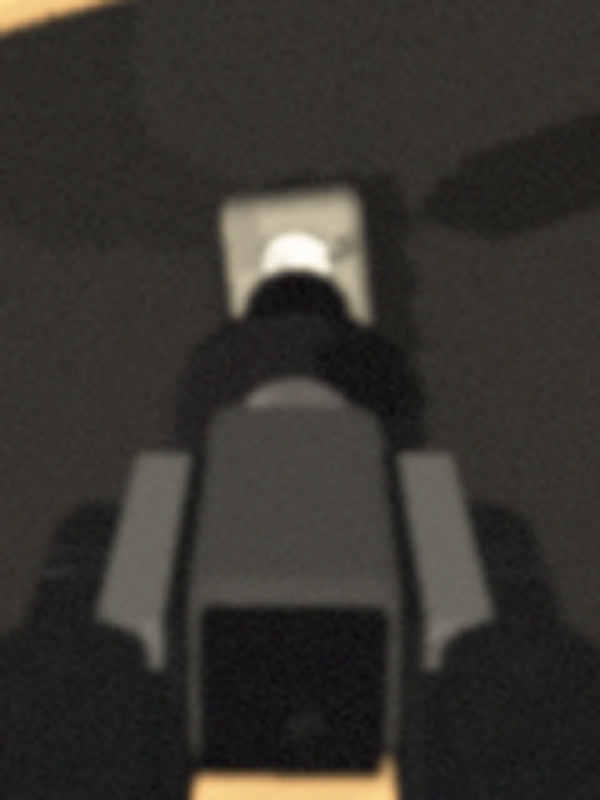

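View pics/s14c.png

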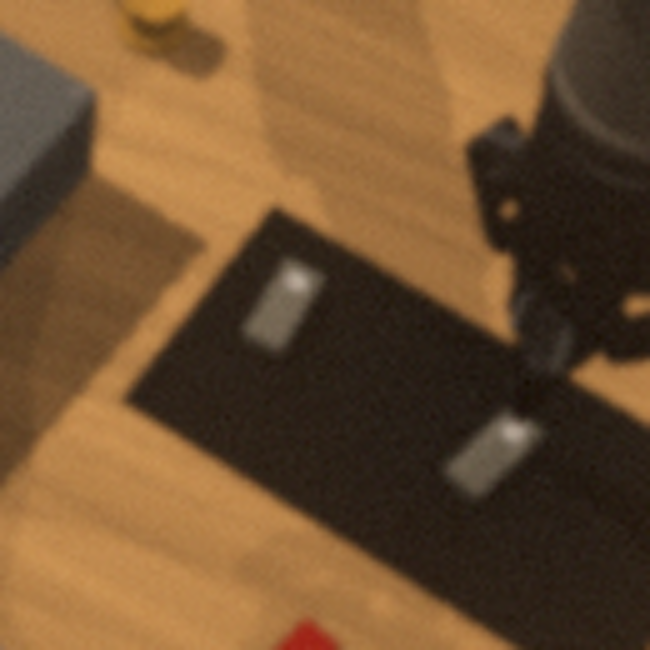

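Call:
play_rows([
  [[0,0,0.007],[0,0,0]],
  [[0,0,0.014],[0,0,0]],
  [[0,0,0.02],[0,0,0]],
  [[0,0,0.025],[0,0,0]],
  [[0,0,0.0275],[0,0,0]],
  [[0,0,0.0275],[0,0,0]],
  [[0,0,0.0275],[0,0,0]],
  [[0,0,0.0275],[0,0,0]],
])

```text
t: 19.75
eef_pos: [0.5227, 0.3302, 0.0937]
tool_rot: [-0.0, 0.19, 0.982, 0.0]
contact_force: [0.1, -0.8, 0.2]
gripper_width: 0.202
```

```bash
python3 - <<'E'
from h import *
f=[]
for i in range(10): cam('wrist'); o=st(); f.append(o['contact_force'][2])
print(o['t'],o['eef_pos'],np.round(f,2),np.mean(f)); c=cam('wrist');crop(c,220,340,160,320,5,'w15c.png')
E
```

```text
20.25 [0.52264986 0.33025005 0.09364723] [ 0.59  0.79 -0.77 -0.12  0.2  -0.21 -0.35 -0.43  0.62 -0.31] -2.4523277803278898e-05
```

View pics/w15c.png

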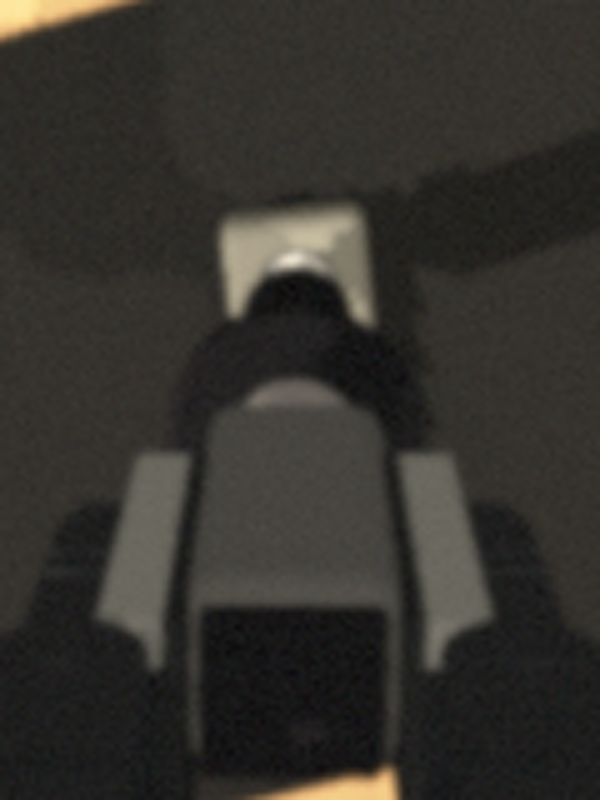

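Call:
play_rows([
  [[0,0,0.0025],[0,0,0]],
  [[0,0,0.0025],[0,0,0]],
  [[0,0,0.0025],[0,0,0]],
  [[0,0,0.0025],[0,0,0]],
  [[0,0,0.0025],[0,0,0]],
  [[0,0,0.0025],[0,0,0]],
  [[0,0,0.0025],[0,0,0]],
  [[0,0,0.0025],[0,0,0]],
])

```text
t: 21.1
eef_pos: [0.5227, 0.3303, 0.0926]
tool_rot: [-0.0, 0.19, 0.982, 0.0]
contact_force: [-1.2, -0.8, 0.9]
gripper_width: 0.198
```

```bash
python3 - <<'E'
from h import *
f=[]
for i in range(12): cam('wrist'); o=st(); f.append(o['contact_force'][2])
print(o['t'],o['eef_pos'],o['gripper_width'],np.round(f,2),np.mean(f))
E
```

```text
21.7 [0.5226876  0.33020944 0.09262222] 0.20190705903286182 [ 0.78  0.57  0.74  0.96  1.03  1.24  1.51  0.68  1.07  0.97  1.11 -0.08] 0.882027330537852
```

Call:
play_rows([
  [[0,0,0],[0,0,0]],
  [[0,0,0],[0,0,0]],
  [[0,0,0],[0,0,0]],
  [[0,0,0],[0,0,0]],
  [[0,0,0],[0,0,0]],
  [[0,0,0],[0,0,0]],
  [[0,0,0],[0,0,0]],
  [[0,0,0],[0,0,0]],
])

```text
t: 22.5
eef_pos: [0.5227, 0.3302, 0.0926]
tool_rot: [-0.0, 0.19, 0.982, 0.0]
contact_force: [-1.7, 0.4, 1.3]
gripper_width: 0.201
```

Call:
play_rows([
  [[0,0,0],[0,0,0]],
  [[0,0,0],[0,0,0]],
  [[0,0,0],[0,0,0]],
  [[0,0,0],[0,0,0]],
  [[0,0,0],[0,0,0]],
  [[0,0,0],[0,0,0]],
  [[0,0,0],[0,0,0]],
  [[0,0,0],[0,0,0]],
])

```text
t: 23.3
eef_pos: [0.5226, 0.3302, 0.0926]
tool_rot: [-0.0, 0.19, 0.982, 0.0]
contact_force: [0.2, 0.1, 1.1]
gripper_width: 0.202
```

Call:
play_rows([
  [[0,0,-0.02],[0,0,0]],
  [[0,0,-0.05],[0,0,0]],
  [[0,0,-0.1],[0,0,0]],
  [[0,0,-0.15],[0,0,0]],
  [[0,0,-0.2],[0,0,0]],
  [[0,0,-0.21],[0,0,0]],
  [[0,0,-0.21],[0,0,0]],
  [[0,0,-0.21],[0,0,0]],
])

```text
t: 24.1
eef_pos: [0.5222, 0.3298, 0.1759]
tool_rot: [-0.001, 0.19, 0.982, -0.0]
contact_force: [-0.2, -0.3, -0.4]
gripper_width: 0.201
```

```bash
python3 - <<'E'
from h import *
f=[]
for i in range(4): cam('wrist'); o=st(); f.append(o['contact_force'][2])
c=cam('top','t16.png');  crop(c,130,250,195,275,6,'t16c.png'); c=cam('wrist','w16.png'); crop(c,220,340,160,320,5,'w16c.png'); print(o['t'],o['eef_pos'],o['gripper_width'],np.mean(f))
plan([.5002,.2027,.18],2.762)
E
```

```text
24.3 [0.52222713 0.32986691 0.17562461] 0.19946651893650047 -1.1656103940594302
shift [-0.0673 -0.3159 -0.0101] turn [-0.0001 -0.0002 -0.0005] mm [ -26.9 -126.4   -4. ] deg [-0.  -0.1 -0.2] yaw 2.762
```

View pics/w16.png

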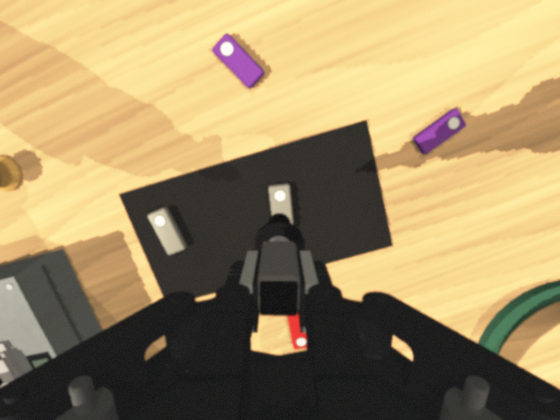

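View pics/t16c.png

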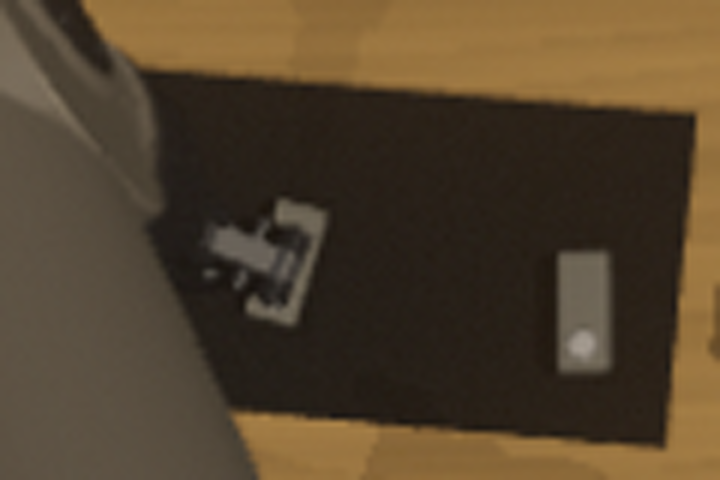

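Call:
play_rows([
  [[-0.017,-0.08,-0.01],[0,0,0]],
  [[-0.034,-0.16,-0.01],[0,0,0]],
  [[-0.05,-0.24,-0.01],[0,0,0]],
  [[-0.067,-0.316,-0.01],[0,0,0]],
  [[-0.067,-0.316,-0.01],[0,0,0]],
  [[-0.067,-0.316,-0.01],[0,0,0]],
  [[-0.067,-0.316,-0.01],[0,0,0]],
  [[-0.067,-0.316,-0.01],[0,0,0]],
])

```text
t: 25.2
eef_pos: [0.5002, 0.204, 0.1799]
tool_rot: [-0.001, 0.189, 0.982, 0.0]
contact_force: [0.3, -0.5, -1.2]
gripper_width: 0.203
```

```bash
python3 - <<'E'
from h import *
import pickle
for i in range(4): cam('top')
c=cam('wrist','w17.png'); crop(c,200,360,120,320,4,'w17c.png'); o=st(); print(o['t'],o['eef_pos'],o['gripper_width'])
pickle.dump(c,open('c17.pkl','wb'))
E
```

```text
25.45 [0.50008755 0.20312884 0.17986654] 0.2026578204574536
```

View pics/w17c.png

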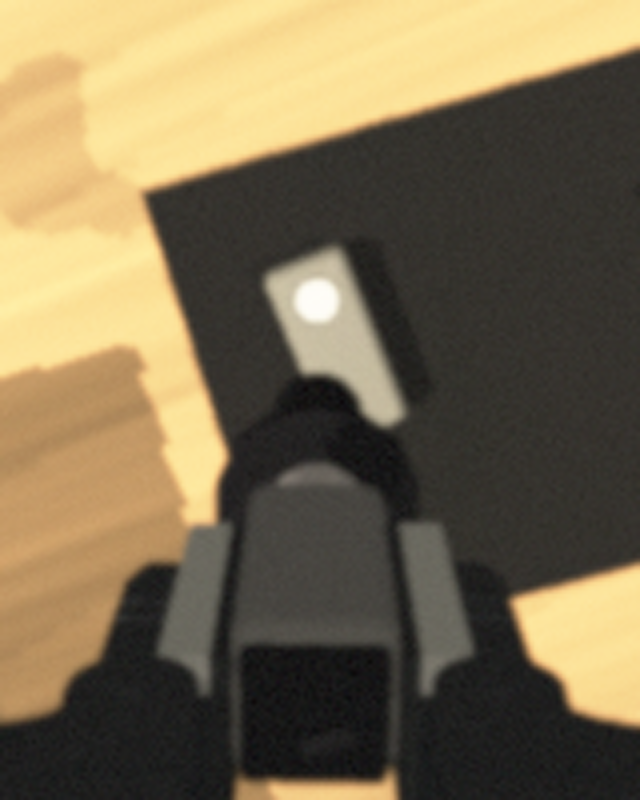

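```bash
python3 - <<'E'
from h import *
import pickle; c=pickle.load(open('c17.pkl','rb'))
print(np.round(at_z(c,200+317.5/4-.5,120+300.5/4-.5,.012),4))
plan([.5005,.2025,.1046],2.762)
E
```

```text
[0.4983 0.2031 0.012 ]
shift [-0.0018 -0.001   0.1882] turn [-0.0001 -0.0002 -0.0004] mm [-0.7 -0.4 75.3] deg [-0.  -0.1 -0.1] yaw 2.762
```

Call:
play_rows([
  [[-0.0015,-0.001,0.06],[0,0,0]],
  [[-0.0015,-0.001,0.12],[0,0,0]],
  [[-0.0015,-0.001,0.17],[0,0,0]],
  [[-0.0015,-0.001,0.188],[0,0,0]],
  [[-0.0015,-0.001,0.188],[0,0,0]],
  [[-0.0015,-0.001,0.188],[0,0,0]],
  [[-0.0015,-0.001,0.188],[0,0,0]],
])

```text
t: 26.15
eef_pos: [0.5012, 0.2029, 0.1058]
tool_rot: [-0.0, 0.19, 0.982, 0.001]
contact_force: [0.7, -0.1, -1.2]
gripper_width: 0.2
```

```bash
python3 - <<'E'
from h import *
for i in range(3): cam('top')
c=cam('wrist'); crop(c,220,340,160,320,5,'w18c.png'); o=st(); print(o['t'],o['eef_pos'],o['contact_force'],o['gripper_width'])
plan([.5003,.2026,.0926],2.762)
E
```

```text
26.35 [0.50075174 0.20270375 0.10529769] [-0.53874235  0.58663201 -2.2765583 ] 0.20281537111554626
shift [ 0.0009 -0.0007  0.0317] turn [ 0.0001 -0.0001 -0.0004] mm [ 0.4 -0.3 12.7] deg [ 0.  -0.  -0.1] yaw 2.762
```

View pics/w18c.png

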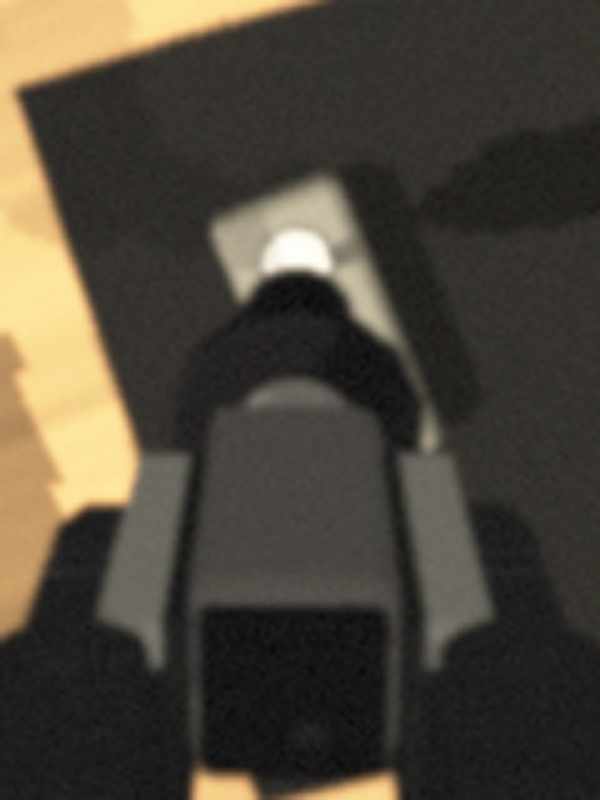

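Centred on the spot as before; press.

Call:
play_rows([
  [[0.001,0,0.008],[0,0,0]],
  [[0.001,0,0.016],[0,0,0]],
  [[0.001,0,0.023],[0,0,0]],
  [[0.001,0,0.028],[0,0,0]],
  [[0.001,0,0.0317],[0,0,0]],
  [[0.001,0,0.0317],[0,0,0]],
  [[0.001,0,0.0317],[0,0,0]],
  [[0.001,0,0.0317],[0,0,0]],
])

```text
t: 27.15
eef_pos: [0.5004, 0.2029, 0.0927]
tool_rot: [-0.0, 0.19, 0.982, 0.0]
contact_force: [0.5, 0.2, 1.4]
gripper_width: 0.206
```

```bash
python3 - <<'E'
from h import *
f=[]
for i in range(10): cam('wrist'); o=st(); f.append(o['contact_force'][2])
print(o['t'],o['eef_pos'],o['gripper_width'],np.round(f,2),np.mean(f)); c=cam('wrist');crop(c,220,340,160,320,5,'w19c.png')
E
```

```text
27.65 [0.50033746 0.20291317 0.09263461] 0.2015710714059158 [ 0.3   1.16  1.03  0.33  0.88  0.42  1.16 -0.01  1.56  1.63] 0.8469860912794553
```

Call:
play_rows([
  [[0,0,0],[0,0,0]],
  [[0,0,0],[0,0,0]],
  [[0,0,0],[0,0,0]],
  [[0,0,0],[0,0,0]],
  [[0,0,0],[0,0,0]],
  [[0,0,0],[0,0,0]],
  [[0,0,0],[0,0,0]],
  [[0,0,0],[0,0,0]],
])

```text
t: 28.5
eef_pos: [0.5004, 0.2029, 0.0926]
tool_rot: [-0.0, 0.19, 0.982, 0.0]
contact_force: [-0.9, -0.2, 1.0]
gripper_width: 0.198
```

Call:
play_rows([
  [[0,0,0],[0,0,0]],
  [[0,0,0],[0,0,0]],
  [[0,0,0],[0,0,0]],
  [[0,0,0],[0,0,0]],
  [[0,0,0],[0,0,0]],
  [[0,0,0],[0,0,0]],
  [[0,0,0],[0,0,0]],
  [[0,0,0],[0,0,0]],
])

```text
t: 29.3
eef_pos: [0.5004, 0.2029, 0.0926]
tool_rot: [-0.0, 0.19, 0.982, 0.0]
contact_force: [-0.5, 0.1, 0.2]
gripper_width: 0.197
```

View pics/w19c.png

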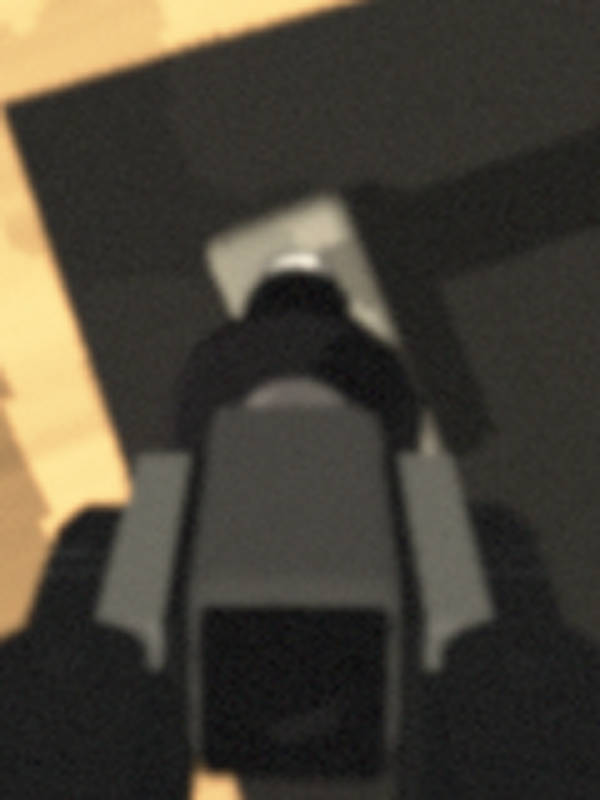

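Call:
play_rows([
  [[0,0,0],[0,0,0]],
  [[0,0,0],[0,0,0]],
  [[0,0,0],[0,0,0]],
  [[0,0,-0.03],[0,0,0]],
  [[0,0,-0.1],[0,0,0]],
  [[0,0,-0.2],[0,0,0]],
  [[0,0,-0.3],[0,0,0]],
  [[0,0,-0.33],[0,0,0]],
])

```text
t: 30.1
eef_pos: [0.5026, 0.2034, 0.2296]
tool_rot: [0.002, 0.19, 0.982, 0.003]
contact_force: [0.5, 0.1, -1.2]
gripper_width: 0.201
```

```bash
python3 - <<'E'
from h import *
c=cam('wrist');crop(c,220,340,160,320,5,'w20c.png'); o=st(); print(o['t'],o['eef_pos'],o['gripper_width'])
plan([.6836,-.0102,.225],2.762)
E
```

```text
30.15 [0.50258113 0.20355947 0.22952816] 0.199325510143679
shift [-0.6193 -0.3269  0.0115] turn [ 0.001   0.0006 -0.0005] mm [-247.7 -130.8    4.6] deg [ 0.4  0.2 -0.2] yaw 2.762
```

View pics/w20c.png

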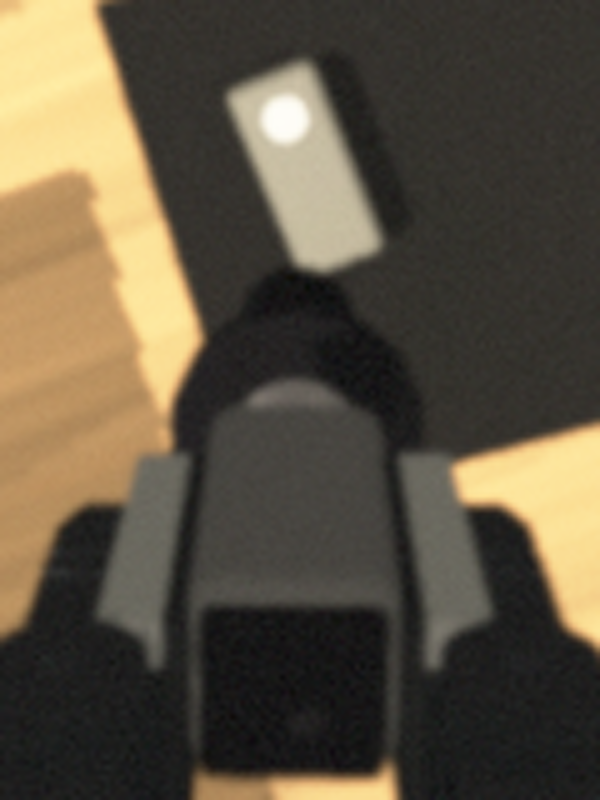

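Probe unchanged in the grip. To the well.

Call:
play_rows([
  [[-0.1,-0.05,0.005],[0.001,0,0]],
  [[-0.2,-0.105,0.01],[0.001,0,0]],
  [[-0.3,-0.16,0.01],[0.001,0,0]],
  [[-0.4,-0.21,0.01],[0.001,0,0]],
  [[-0.5,-0.265,0.01],[0.001,0,0]],
  [[-0.59,-0.31,0.01],[0.001,0,0]],
  [[-0.619,-0.327,0.011],[0.001,0,0]],
  [[-0.619,-0.327,0.011],[0.001,0,0]],
])

```text
t: 30.95
eef_pos: [0.6833, -0.0132, 0.2234]
tool_rot: [0.001, 0.192, 0.981, -0.001]
contact_force: [0.3, -0.0, -1.5]
gripper_width: 0.198
```

```bash
python3 - <<'E'
from h import *
for i in range(6): cam('top')
c=cam('wrist');crop(c,220,340,160,320,5,'w21c.png'); o=st(); print(o['t'],o['eef_pos'],o['gripper_width'])
plan([.6836,-.0102,.165],2.762)
E
```

```text
31.3 [ 0.68298502 -0.00857202  0.22528571] 0.19946585866522692
shift [-0.0025 -0.0033  0.1507] turn [ 0.0001  0.0005 -0.0001] mm [-1.  -1.3 60.3] deg [ 0.   0.2 -0.1] yaw 2.762
```

View pics/w21c.png

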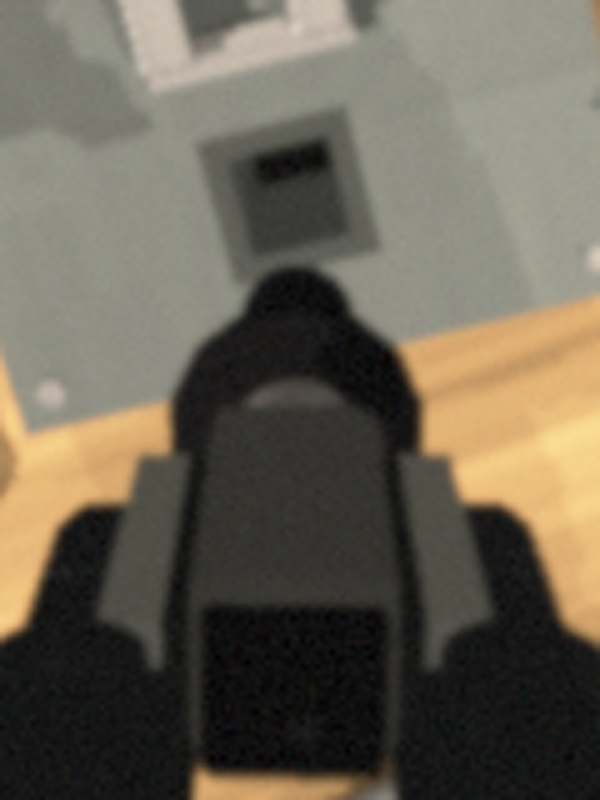

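Down to just above the mouth, then check.

Call:
play_rows([
  [[-0.0025,-0.003,0.04],[0,0,0]],
  [[-0.0025,-0.003,0.09],[0,0,0]],
  [[-0.0025,-0.003,0.13],[0,0,0]],
  [[-0.0025,-0.003,0.148],[0,0,0]],
  [[-0.0025,-0.003,0.148],[0,0,0]],
  [[-0.0025,-0.003,0.148],[0,0,0]],
  [[-0.0025,-0.003,0.148],[0,0,0]],
])

```text
t: 32.0
eef_pos: [0.6843, -0.0102, 0.1671]
tool_rot: [0.002, 0.189, 0.982, 0.0]
contact_force: [1.6, -0.1, -1.0]
gripper_width: 0.203
```

```bash
python3 - <<'E'
from h import *
for i in range(4): cam('top')
c=cam('wrist');crop(c,220,340,160,320,5,'w22c.png'); o=st(); print(o['t'],o['eef_pos'],o['gripper_width'])
plan([.6836,-.0102,.102],2.762)
E
```

```text
32.25 [ 0.68387    -0.01007842  0.16656773] 0.19970649114700142
shift [ 0.0011 -0.0007  0.1614] turn [ 0.0002  0.0006 -0.0001] mm [ 0.5 -0.3 64.6] deg [ 0.1  0.2 -0.1] yaw 2.762
```

View pics/w22c.png

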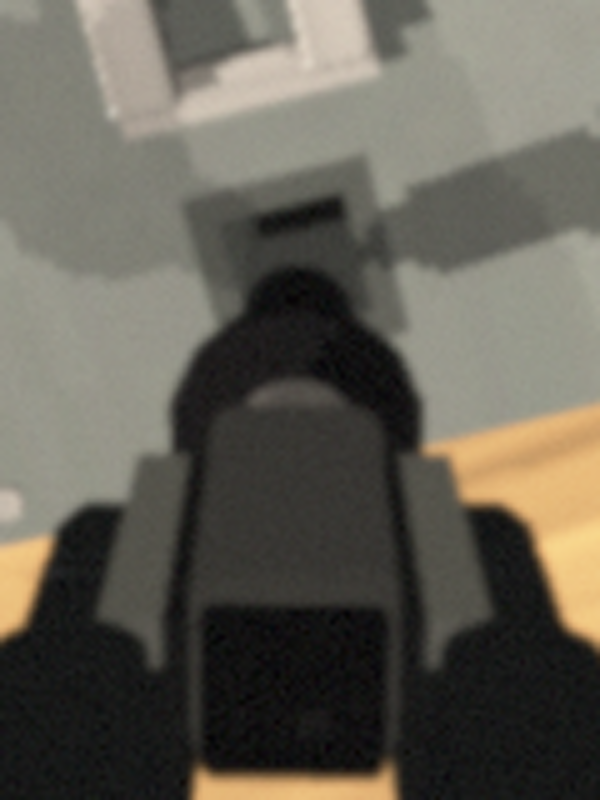

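Call:
play_rows([
  [[0.001,-0.0007,0.02],[0,0.0006,0]],
  [[0.001,-0.0007,0.04],[0,0.0006,0]],
  [[0.001,-0.0007,0.06],[0,0.0006,0]],
  [[0.001,-0.0007,0.08],[0,0.0006,0]],
  [[0.001,-0.0007,0.1],[0,0.0006,0]],
  [[0.001,-0.0007,0.12],[0,0.0006,0]],
  [[0.001,-0.0007,0.12],[0,0.0006,0]],
  [[0.001,-0.0007,0.12],[0,0.0006,0]],
])

```text
t: 33.05
eef_pos: [0.6836, -0.0103, 0.1184]
tool_rot: [0.0, 0.189, 0.982, 0.0]
contact_force: [0.0, -0.0, -1.9]
gripper_width: 0.201
```

```bash
python3 - <<'E'
from h import *
f=[]
for i in range(4): cam('top');o=st(); f.append(o['contact_force'])
print(o['t'],o['eef_pos'],o['gripper_width'],np.mean(f,0),o['torque'])
plan([.6836,-.0102,.1003],2.762)
E
```

```text
33.25 [ 0.68398952 -0.0101835   0.11914536] 0.20284157324241545 [ 0.02759113  0.32041212 -1.00187434] [-0.02574216 -0.01373797  0.01764286]
shift [ 0.0009 -0.0005  0.0471] turn [ 0.0002  0.0002 -0.0001] mm [ 0.4 -0.2 18.8] deg [ 0.1  0.1 -0.1] yaw 2.762
```

Call:
play_rows([
  [[0.001,-0.0005,0.015],[0,0,0]],
  [[0.001,-0.0005,0.03],[0,0,0]],
  [[0.001,-0.0005,0.04],[0,0,0]],
  [[0.001,-0.0005,0.0465],[0,0,0]],
  [[0.001,-0.0005,0.0465],[0,0,0]],
  [[0.001,-0.0005,0.0465],[0,0,0]],
])

```text
t: 33.85
eef_pos: [0.6836, -0.0103, 0.1004]
tool_rot: [0.001, 0.189, 0.982, 0.001]
contact_force: [-0.3, -0.2, -1.3]
gripper_width: 0.2
```

```bash
python3 - <<'E'
from h import *
f=[]
for i in range(4): cam('top');o=st(); f.append(o['contact_force'])
print(o['t'],o['eef_pos'],o['gripper_width'],np.mean(f,0),o['torque'])
E
```

```text
34.05 [ 0.68356624 -0.01024186  0.10045674] 0.20144691663423184 [-0.1228241   0.01442143 -1.4131489 ] [-0.00794117 -0.00328665  0.0158061 ]
```

Call:
play_rows([
  [[0,0,0],[0,0,0]],
  [[0,0,0],[0,0,0]],
  [[0,0,0],[0,0,0]],
  [[0,0,-0.1],[0,0,0]],
  [[0,0,-0.2],[0,0,0]],
  [[0,0,-0.3],[0,0,0]],
  [[0,0,-0.35],[0,0,0]],
  [[0,0,-0.35],[0,0,0]],
], fingers=42)

```text
t: 34.85
eef_pos: [0.6855, -0.0107, 0.2449]
tool_rot: [0.004, 0.189, 0.982, 0.002]
contact_force: [0.5, 0.5, -0.4]
gripper_width: 0.488
```

```bash
python3 - <<'E'
from h import *
for i in range(3): cam('top')
c=cam('wrist','w23.png'); print(st()['eef_pos']); c=cam('scene');crop(c,180,300,140,260,5,'s23.png'); cam('top','t23.png')
E
```

```text
[ 0.68243608 -0.01026471  0.23882677]
```

View pics/w23.png

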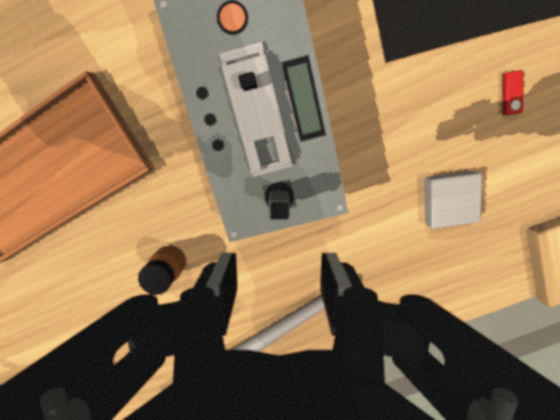

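View pics/t23.png

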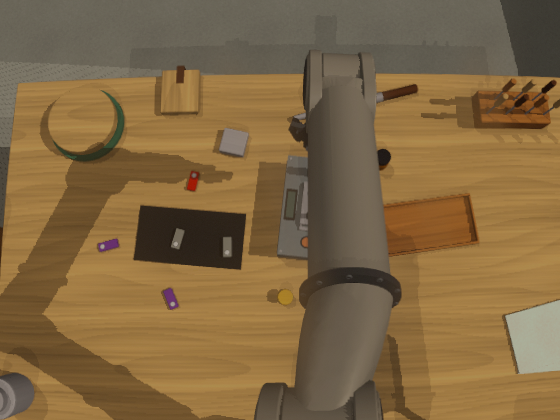

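```bash
python3 - <<'E'
from h import *
plan([.5336,.3251,.16],2.727)
E
```

```text
shift [0.6568 0.6402 0.1981] turn [ 0.     -0.0002  0.0054] mm [262.7 256.1  79.2] deg [ 0.  -0.1  2. ] yaw 2.727
```

Call:
play_rows([
  [[0.08,0.08,0],[0,0,0.005]],
  [[0.16,0.16,0],[0,0,0.005]],
  [[0.24,0.235,0.02],[0,0,0.005]],
  [[0.32,0.31,0.05],[0,0,0.005]],
  [[0.41,0.4,0.09],[0,0,0.005]],
  [[0.5,0.49,0.13],[0,0,0.005]],
  [[0.58,0.57,0.17],[0,0,0.005]],
  [[0.657,0.64,0.198],[0,0,0.005]],
], fingers=45)

```text
t: 35.95
eef_pos: [0.5318, 0.3265, 0.1582]
tool_rot: [-0.001, 0.204, 0.979, -0.0]
contact_force: [0.4, 0.3, 0.5]
gripper_width: 0.525
```

```bash
python3 - <<'E'
from h import *
import pickle
for i in range(10): cam('top')
c=cam('wrist','w24.png'); crop(c,200,360,100,300,4,'w24c.png'); o=st(); print(o['t'],o['eef_pos'],o['gripper_width'])
pickle.dump(c,open('c24.pkl','wb'))
E
```

```text
36.5 [0.53426658 0.32389516 0.16030842] 0.5304901692020842
```

View pics/w24c.png

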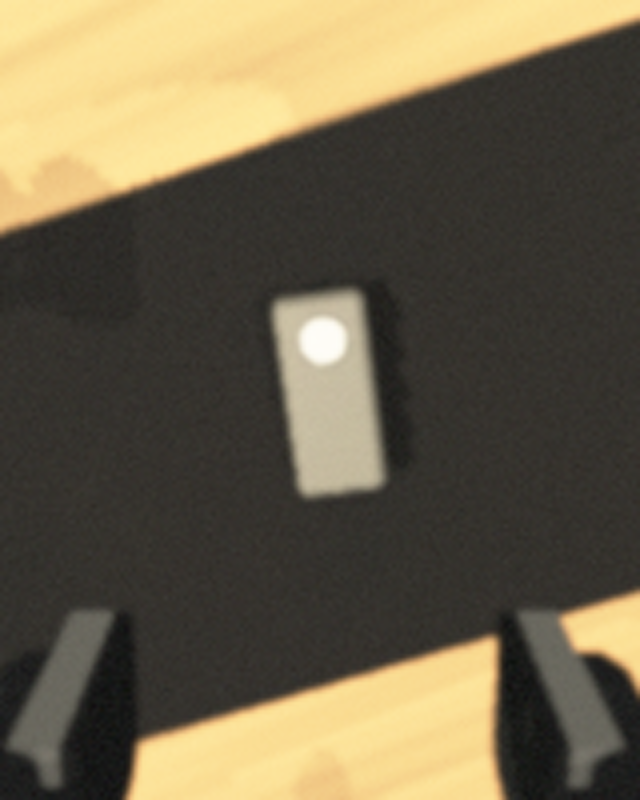

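```bash
cat >> h.py <<'E'
def barfit(c,cs,u0,v0,s,z=.012):
    P=np.array([at_z(c,u0+(x+.5)/s-.5,v0+(y+.5)/s-.5,z) for x,y in cs])
    m=P.mean(0); a=(P[0]+P[1]-P[2]-P[3])/2; b=(P[1]+P[2]-P[0]-P[3])/2
    print('bar',np.round(m,4),'yaw',round(np.arctan2(a[1],a[0]),3),'len',np.round([np.linalg.norm(a),np.linalg.norm(b)],4),'yaw from short',round(np.arctan2(b[1],b[0])+np.pi/2,3))
    return m,np.arctan2(a[1],a[0])
E
python3 - <<'E'
from h import *
import pickle; c=pickle.load(open('c24.pkl','rb'))
m,y=barfit(c,[(272,302),(360,290),(385,487),(299,496)],200,100,4)
plan([m[0],m[1]+.0003,.05],y+.02)
plan([m[0],m[1]+.0003,.004],y+.02)
E
```

```text
bar [0.534  0.3264 0.012 ] yaw 2.859 len [0.0494 0.0214] yaw from short 2.849
shift [0.0032 0.0059 0.2758] turn [ 0.0001 -0.0002 -0.0242] mm [  1.3   2.4 110.3] deg [ 0.  -0.1 -8.7] yaw 2.879
shift [0.0031 0.0059 0.3908] turn [ 0.0001 -0.0002 -0.0242] mm [  1.2   2.4 156.3] deg [ 0.  -0.1 -8.7] yaw 2.879
```

Call:
play_rows([
  [[0.003,0.006,0.07],[0,0,-0.0204]],
  [[0.003,0.006,0.15],[0,0,-0.0204]],
  [[0.003,0.006,0.22],[0,0,-0.0204]],
  [[0.003,0.006,0.3],[0,0,-0.0204]],
  [[0.003,0.006,0.35],[0,0,-0.0204]],
  [[0.003,0.006,0.35],[0,0,-0.0204]],
  [[0.003,0.006,0.35],[0,0,-0.0204]],
  [[0.003,0.006,0.35],[0,0,-0.0204]],
])

```text
t: 37.3
eef_pos: [0.5353, 0.3272, 0.0219]
tool_rot: [0.001, 0.143, 0.99, 0.001]
contact_force: [0.0, 0.6, 0.8]
gripper_width: 0.532
```

```bash
python3 - <<'E'
from h import *
for i in range(2): cam('top')
c=cam('wrist','w25.png');  o=st(); print(o['t'],o['eef_pos'],o['gripper_width'],o['contact_force'])
plan([.534,.3266,.004],2.855)
E
```

```text
37.45 [0.53486484 0.32722769 0.02174091] 0.5264393313444783 [-0.07070498  0.40174374 -0.85591944]
shift [ 0.0017 -0.0022  0.0443] turn [0.0004 0.0001 0.0001] mm [ 0.7 -0.9 17.7] deg [0.1 0.  0. ] yaw 2.855
```

View pics/w25.png

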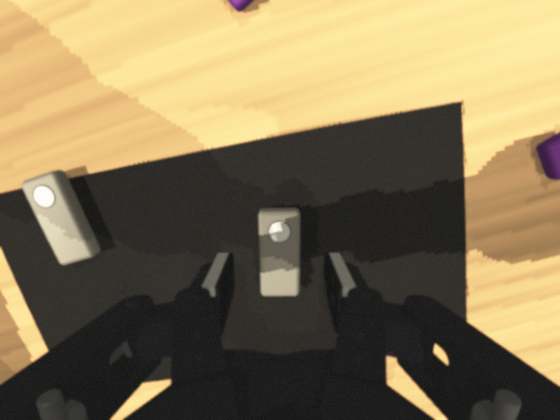

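Call:
play_rows([
  [[0.0017,-0.002,0.015],[0,0,0]],
  [[0.0017,-0.002,0.03],[0,0,0]],
  [[0.0017,-0.002,0.044],[0,0,0]],
  [[0.0017,-0.002,0.044],[0,0,0]],
  [[0.0017,-0.002,0.044],[0,0,0]],
  [[0.0017,-0.002,0.044],[0,0,0]],
])

```text
t: 38.05
eef_pos: [0.5341, 0.3267, 0.0041]
tool_rot: [0.0, 0.142, 0.99, 0.001]
contact_force: [0.2, -0.1, -0.4]
gripper_width: 0.528
```

Call:
play_rows([
  [[0,0,0],[0,0,0]],
  [[0,0,0],[0,0,0]],
  [[0,0,0],[0,0,0]],
  [[0,0,0],[0,0,0]],
  [[0,0,0],[0,0,0]],
  [[0,0,0],[0,0,0]],
], fingers=0, grip_force=60)

```text
t: 38.65
eef_pos: [0.5345, 0.3269, 0.0047]
tool_rot: [0.001, 0.142, 0.99, 0.002]
contact_force: [-1.5, -0.1, 4.8]
gripper_width: 0.233
```

```bash
python3 - <<'E'
from h import *
c=cam('wrist','w26.png');  o=st(); print(o['t'],o['eef_pos'],o['gripper_width'],o['contact_force'])
E
```

```text
38.7 [0.53442445 0.32693171 0.00463116] 0.2354090161580839 [-0.77877828 -1.61952919  5.65764962]
```

View pics/w26.png

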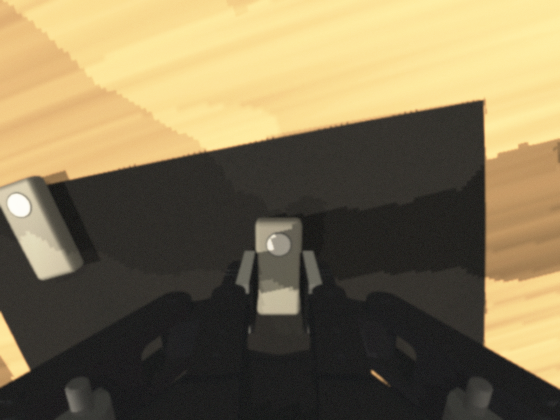

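Call:
play_rows([
  [[0,0,-0.03],[0,0,0]],
  [[0,0,-0.07],[0,0,0]],
  [[0,0,-0.14],[0,0,0]],
  [[0,0,-0.22],[0,0,0]],
  [[0,0,-0.3],[0,0,0]],
  [[0,0,-0.34],[0,0,0]],
  [[0,0,-0.34],[0,0,0]],
])

```text
t: 39.4
eef_pos: [0.536, 0.3276, 0.1446]
tool_rot: [0.003, 0.143, 0.99, 0.004]
contact_force: [0.4, -0.6, -0.9]
gripper_width: 0.234
```

```bash
python3 - <<'E'
from h import *
c=cam('wrist','w27.png');  o=st(); print(o['t'],o['eef_pos'],o['gripper_width'],o['contact_force'])
plan([.52,.02,.15],2.855)
plan([.550,-.243,.13],2.855)
E
```

```text
39.45 [0.53482014 0.32695253 0.14249724] 0.23299577910934863 [-0.2286371   0.46856547 -0.94981381]
shift [-0.181  -0.7465 -0.0226] turn [0.0009 0.0004 0.0001] mm [ -72.4 -298.6   -9. ] deg [0.3 0.2 0. ] yaw 2.855
shift [-0.4383 -1.3565  0.0246] turn [0.0009 0.0004 0.0001] mm [-175.3 -542.6    9.8] deg [0.3 0.2 0. ] yaw 2.855
```

View pics/w27.png

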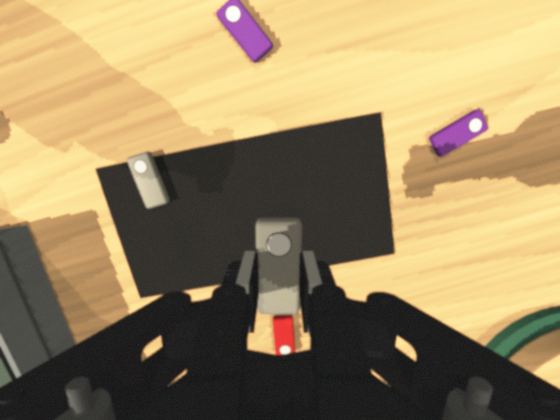

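Call:
play_rows([
  [[-0.02,-0.09,-0.02],[0,0,0]],
  [[-0.045,-0.19,-0.023],[0,0,0]],
  [[-0.07,-0.29,-0.023],[0,0,0]],
  [[-0.095,-0.39,-0.023],[0,0,0]],
  [[-0.12,-0.49,-0.023],[0,0,0]],
  [[-0.145,-0.59,-0.023],[0,0,0]],
  [[-0.165,-0.68,-0.023],[0,0,0]],
  [[-0.181,-0.746,-0.023],[0,0,0]],
])

```text
t: 40.25
eef_pos: [0.5184, 0.0172, 0.149]
tool_rot: [0.001, 0.144, 0.99, 0.002]
contact_force: [0.6, -0.3, -0.4]
gripper_width: 0.235
```

```bash
python3 - <<'E'
from h import *
o=st(); print(o['t'],o['eef_pos'],o['gripper_width'],o['contact_force'])
plan([.550,-.243,.12],2.855)
E
```

```text
40.25 [0.51843744 0.01716698 0.14902691] 0.23450472843871875 [ 0.60637768 -0.25314513 -0.41876985]
shift [-0.2606 -0.6014  0.0704] turn [ 0.0006  0.0001 -0.0003] mm [-104.2 -240.6   28.1] deg [ 0.2  0.  -0.1] yaw 2.855
```

Call:
play_rows([
  [[-0.045,-0.1,0],[0,0,0]],
  [[-0.09,-0.2,0],[0,0,0]],
  [[-0.13,-0.3,0],[0,0,0]],
  [[-0.175,-0.4,0.02],[0,0,0]],
  [[-0.22,-0.5,0.05],[0,0,0]],
  [[-0.26,-0.6,0.07],[0,0,0]],
  [[-0.26,-0.6,0.07],[0,0,0]],
  [[-0.26,-0.6,0.07],[0,0,0]],
])

```text
t: 41.05
eef_pos: [0.5484, -0.2434, 0.1185]
tool_rot: [-0.001, 0.145, 0.989, 0.002]
contact_force: [0.4, 1.6, -0.5]
gripper_width: 0.235
```

```bash
python3 - <<'E'
from h import *
for i in range(6): cam('top')
c=cam('wrist','w28.png');o=st(); print(o['t'],o['eef_pos'],o['gripper_width'],o['contact_force'])
plan([.550,-.243,.010],2.855)
E
```

```text
41.4 [ 0.55025142 -0.24113593  0.12030425] 0.23366129217049808 [ 0.27379879  0.27271304 -1.11747633]
shift [-0.0005 -0.0059  0.2757] turn [0.0007 0.0001 0.    ] mm [ -0.2  -2.3 110.3] deg [0.3 0.  0. ] yaw 2.855
```

View pics/w28.png

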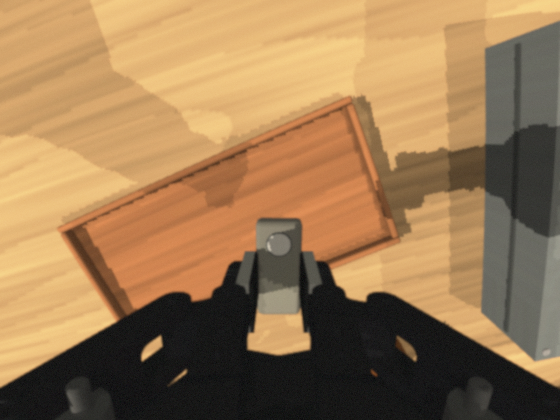

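```bash
python3 - <<'E'
from h import *
c=cam('wrist')
for p in [(65,232),(352,99),(397,240)]: print(np.round(at_z(c,*p,.018),4))
E
```

```text
[ 0.5142 -0.4252  0.018 ]
[ 0.4798 -0.1627  0.018 ]
[ 0.6029 -0.1506  0.018 ]
```

Call:
play_rows([
  [[-0.003,-0.006,0.07],[0,0,0]],
  [[-0.003,-0.006,0.14],[0,0,0]],
  [[-0.003,-0.006,0.2],[0,0,0]],
  [[-0.003,-0.006,0.24],[0,0,0]],
  [[-0.003,-0.006,0.26],[0,0,0]],
  [[-0.003,-0.006,0.277],[0,0,0]],
  [[-0.003,-0.006,0.277],[0,0,0]],
  [[-0.003,-0.006,0.277],[0,0,0]],
])

```text
t: 42.25
eef_pos: [0.5514, -0.244, 0.0103]
tool_rot: [0.001, 0.143, 0.99, 0.002]
contact_force: [1.4, -0.8, -0.3]
gripper_width: 0.236
```

```bash
python3 - <<'E'
from h import *
f=[]
for i in range(4): cam('top'); o=st(); f.append(o['contact_force'][2])
print(o['t'],o['eef_pos'],o['gripper_width'],np.mean(f))
E
```

```text
42.45 [ 0.55126593 -0.24385156  0.01019682] 0.23045363608669667 -0.8632619143675004
```

Lower 1 mm more, release and lift.

Call:
play_rows([
  [[0,0,0.003],[0,0,0]],
  [[0,0,0.003],[0,0,0]],
  [[0,0,0.003],[0,0,0]],
])

```text
t: 42.75
eef_pos: [0.5513, -0.2438, 0.0091]
tool_rot: [0.001, 0.143, 0.99, 0.002]
contact_force: [-0.0, 1.3, -1.1]
gripper_width: 0.232
```

Call:
play_rows([
  [[0,0,0],[0,0,0]],
  [[0,0,0],[0,0,0]],
  [[0,0,0],[0,0,0]],
  [[0,0,0],[0,0,0]],
  [[0,0,-0.1],[0,0,0]],
  [[0,0,-0.2],[0,0,0]],
  [[0,0,-0.3],[0,0,0]],
  [[0,0,-0.4],[0,0,0]],
], fingers=45)

```text
t: 43.55
eef_pos: [0.5505, -0.2444, 0.1706]
tool_rot: [0.001, 0.143, 0.99, 0.002]
contact_force: [0.9, 0.2, 0.3]
gripper_width: 0.53
```

```bash
python3 - <<'E'
from h import *
for i in range(4): cam('top')
c=cam('wrist','w29.png');c=cam('top','t29.png');crop(c,130,250,195,275,6,'t29c.png');o=st(); print(o['t'],o['eef_pos'],o['gripper_width'],o['contact_force'])
E
```

```text
43.85 [ 0.5499831  -0.24386769  0.16788399] 0.5265208560723992 [ 0.20249693  0.40048596 -0.69433986]
```

View pics/w29.png

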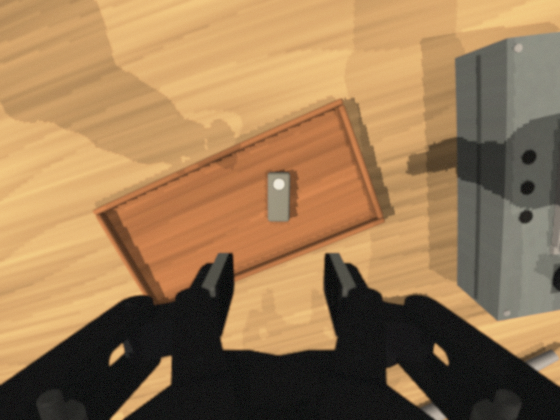

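View pics/t29c.png

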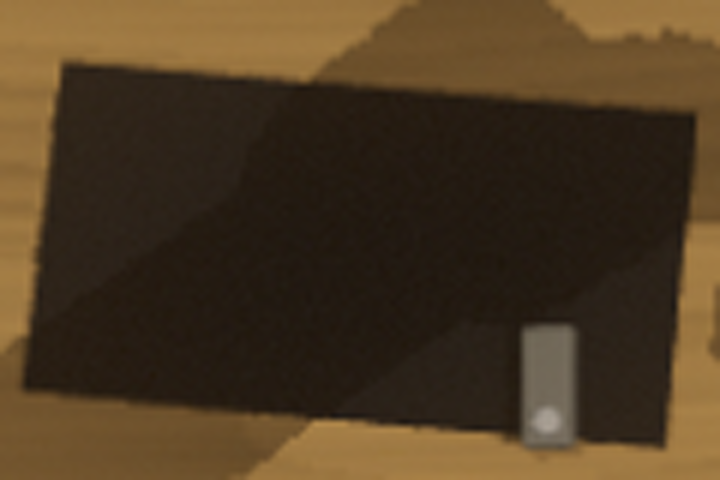

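```bash
python3 - <<'E'
from h import *
c=cam('top')
m,y=barfit(c,[(523,447),(577,447),(576,325),(520,325)],130,195,6)
plan([.5,.02,.17],2.9); plan([m[0],m[1],.16],y)
E
```

```text
bar [0.4809 0.217  0.012 ] yaw -3.125 len [0.0498 0.0225] yaw from short -0.014
shift [ 0.3062  0.5975 -0.0033] turn [ 0.0007 -0.0001 -0.0072] mm [122.5 239.   -1.3] deg [ 0.3 -0.  -2.6] yaw 2.9
shift [0.4911 1.0562 0.0239] turn [ 0.0007 -0.     -0.0484] mm [196.5 422.5   9.6] deg [  0.3  -0.  -17.4] yaw 3.159
```

Call:
play_rows([
  [[0.04,0.08,0],[0,0,-0.01]],
  [[0.085,0.17,0],[0,0,-0.02]],
  [[0.13,0.26,0],[0,0,-0.03]],
  [[0.18,0.35,0],[0,0,-0.04]],
  [[0.22,0.44,0],[0,0,-0.048]],
  [[0.265,0.53,0],[0,0,-0.048]],
  [[0.31,0.62,0],[0,0,-0.048]],
  [[0.35,0.71,0],[0,0,-0.048]],
])

```text
t: 44.7
eef_pos: [0.4944, 0.0695, 0.1677]
tool_rot: [-0.001, -0.007, 1.0, 0.002]
contact_force: [1.0, 0.4, 0.3]
gripper_width: 0.527
```

```bash
python3 - <<'E'
from h import *
plan([.4809,.217,.16],3.159)
E
```

```text
shift [0.0282 0.3691 0.0206] turn [ 0.0006 -0.0003 -0.0004] mm [ 11.3 147.7   8.2] deg [ 0.2 -0.1 -0.1] yaw -3.124
```

Call:
play_rows([
  [[0.01,0.08,0],[0,0,0]],
  [[0.015,0.17,0],[0,0,0]],
  [[0.02,0.26,0.01],[0,0,0]],
  [[0.028,0.35,0.02],[0,0,0]],
  [[0.028,0.369,0.02],[0,0,0]],
  [[0.028,0.369,0.02],[0,0,0]],
  [[0.028,0.369,0.02],[0,0,0]],
  [[0.028,0.369,0.02],[0,0,0]],
])

```text
t: 45.5
eef_pos: [0.4812, 0.215, 0.1599]
tool_rot: [-0.001, -0.006, 1.0, 0.001]
contact_force: [-0.6, -0.3, 0.1]
gripper_width: 0.527
```

```bash
python3 - <<'E'
from h import *
import pickle
for i in range(6): cam('top')
c=cam('wrist','w30.png'); crop(c,200,360,100,300,4,'w30c.png'); o=st(); print(o['t'],o['eef_pos'],o['gripper_width'])
pickle.dump(c,open('c30.pkl','wb'))
E
```

```text
45.85 [0.48112293 0.2166023  0.16035302] 0.525284152592622
```

View pics/w30c.png

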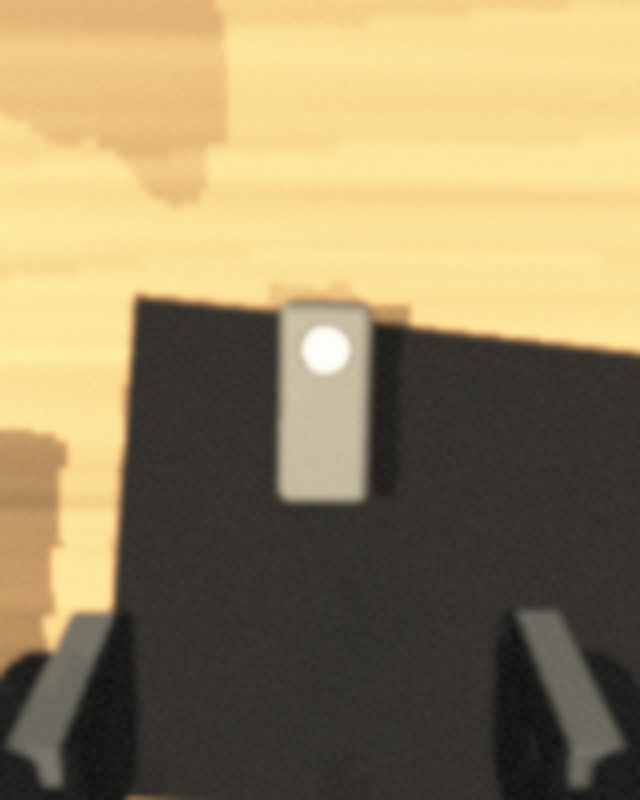

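```bash
python3 - <<'E'
from h import *
import pickle; c=pickle.load(open('c30.pkl','rb'))
m,y=barfit(c,[(280,303),(371,304),(367,500),(278,500)],200,100,4)
plan([m[0]+.001,m[1]+.0002,.022],y); plan([m[0]+.001,m[1]+.0002,.004],y)
E
```

```text
bar [0.4809 0.2175 0.012 ] yaw -3.141 len [0.0494 0.0221] yaw from short 3.149
shift [-0.0025  0.0015  0.3459] turn [ 0.0006 -0.0003  0.0021] mm [ -1.    0.6 138.4] deg [ 0.2 -0.1  0.8] yaw -3.141
shift [-0.0026  0.0013  0.3909] turn [ 0.0006 -0.0003  0.0021] mm [ -1.    0.5 156.4] deg [ 0.2 -0.1  0.8] yaw -3.141
```

Call:
play_rows([
  [[-0.0025,0.0015,0.08],[0,0,0.002]],
  [[-0.0025,0.0015,0.17],[0,0,0.002]],
  [[-0.0025,0.0015,0.25],[0,0,0.002]],
  [[-0.0025,0.0015,0.32],[0,0,0.002]],
  [[-0.0025,0.0015,0.36],[0,0,0.002]],
  [[-0.0025,0.0015,0.39],[0,0,0.002]],
  [[-0.0025,0.0015,0.391],[0,0,0.002]],
  [[-0.0025,0.0015,0.391],[0,0,0.002]],
])

```text
t: 46.65
eef_pos: [0.4822, 0.2179, 0.0043]
tool_rot: [-0.001, -0.001, 1.0, 0.002]
contact_force: [-0.3, -0.6, -0.2]
gripper_width: 0.527
```

```bash
python3 - <<'E'
from h import *
for i in range(2): cam('top')
c=cam('wrist','w31.png'); o=st(); print(o['t'],o['eef_pos'],o['gripper_width'],o['contact_force'])
E
```

```text
46.8 [0.48259528 0.2181782  0.00496983] 0.5247999789248528 [0.67808353 0.63096091 0.47206293]
```

View pics/w31.png

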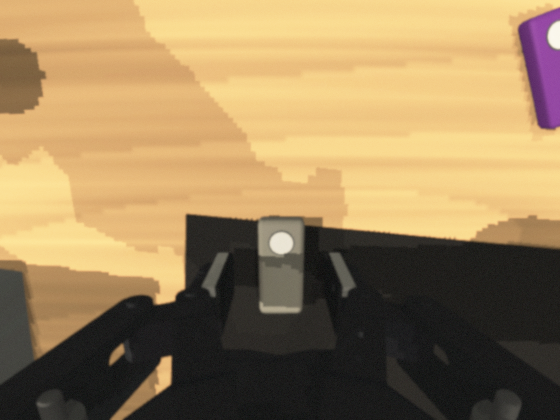

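Call:
play_rows([
  [[0,0,0.001],[0,0,0]],
  [[0,0,0.001],[0,0,0]],
  [[0,0,0.001],[0,0,0]],
  [[0,0,0.001],[0,0,0]],
  [[0,0,0.001],[0,0,0]],
  [[0,0,0.001],[0,0,0]],
], fingers=0, grip_force=70)

```text
t: 47.4
eef_pos: [0.4832, 0.2185, 0.0057]
tool_rot: [0.001, -0.001, 1.0, 0.003]
contact_force: [-1.4, -0.4, 8.2]
gripper_width: 0.225
```

```bash
python3 - <<'E'
from h import *
o=st(); print(o['t'],o['eef_pos'],o['gripper_width'],o['contact_force'])
E
```

```text
47.4 [0.48318939 0.21854175 0.00566149] 0.22541472343200053 [-1.43141494 -0.4101109   8.24542115]
```

Call:
play_rows([
  [[0,0,-0.03],[0,0,0]],
  [[0,0,-0.07],[0,0,0]],
  [[0,0,-0.14],[0,0,0]],
  [[0,0,-0.22],[0,0,0]],
  [[0,0,-0.3],[0,0,0]],
  [[0,0,-0.36],[0,0,0]],
  [[0,0,-0.36],[0,0,0]],
])

```text
t: 48.1
eef_pos: [0.4851, 0.2187, 0.1539]
tool_rot: [0.004, -0.001, 1.0, 0.005]
contact_force: [-0.4, 0.1, -2.0]
gripper_width: 0.224
```

```bash
python3 - <<'E'
from h import *
c=cam('wrist','w32.png'); o=st(); print(o['t'],o['eef_pos'],o['gripper_width'],o['contact_force'])
plan([.5,.0,.15],3.0); plan([.562,-.333,.12],2.95)
E
```

```text
48.15 [0.48402028 0.21823024 0.15188193] 0.22575307773131867 [ 0.3514212  -0.06708463 -1.71248858]
shift [-0.0391 -0.5457  0.0006] turn [0.0013 0.0007 0.0228] mm [-1.570e+01 -2.183e+02  2.000e-01] deg [0.5 0.2 8.2] yaw -3.283
shift [-0.1926 -1.379   0.0697] turn [0.0013 0.0006 0.0307] mm [ -77.  -551.6   27.9] deg [ 0.5  0.2 11.1] yaw -3.333
```

View pics/w32.png

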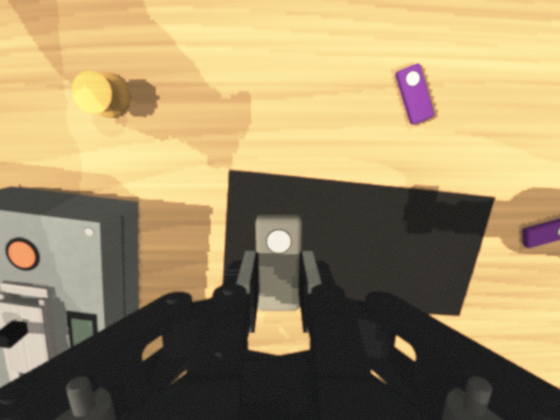

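Call:
play_rows([
  [[-0.005,-0.09,0],[0.001,0.0007,0]],
  [[-0.01,-0.18,0],[0.001,0.0007,0]],
  [[-0.02,-0.28,0],[0.001,0.0007,0]],
  [[-0.03,-0.38,0],[0.001,0.0007,0]],
  [[-0.04,-0.48,0],[0.001,0.0007,0]],
  [[-0.05,-0.58,0],[0.001,0.0007,0]],
  [[-0.06,-0.68,0],[0.001,0.0007,0]],
  [[-0.07,-0.78,0],[0.001,0.0007,0]],
])

```text
t: 48.95
eef_pos: [0.5114, -0.0952, 0.1485]
tool_rot: [-0.001, -0.001, 1.0, 0.001]
contact_force: [0.7, -0.9, -0.7]
gripper_width: 0.226
```

```bash
python3 - <<'E'
from h import *
o=st(); print(o['t'],o['eef_pos'],o['gripper_width'],o['contact_force'])
plan([.562,-.333,.12],None)
E
```

```text
48.95 [ 0.51138821 -0.0952133   0.14852789] 0.22616468559834388 [ 0.70674569 -0.90530946 -0.67830366]
shift [-0.1257 -0.5948  0.0701] turn [ 0.0003 -0.0003 -0.    ] mm [ -50.3 -237.9   28. ] deg [ 0.1 -0.1 -0. ] yaw -3.14
```

Call:
play_rows([
  [[-0.02,-0.1,0],[0,0,0]],
  [[-0.04,-0.2,0],[0,0,0]],
  [[-0.065,-0.3,0.02],[0,0,0]],
  [[-0.085,-0.4,0.04],[0,0,0]],
  [[-0.105,-0.5,0.06],[0,0,0]],
  [[-0.126,-0.595,0.07],[0,0,0]],
  [[-0.126,-0.595,0.07],[0,0,0]],
  [[-0.126,-0.595,0.07],[0,0,0]],
])

```text
t: 49.75
eef_pos: [0.5608, -0.3336, 0.1184]
tool_rot: [-0.002, 0.0, 1.0, 0.001]
contact_force: [0.5, 1.1, -1.6]
gripper_width: 0.226
```

```bash
python3 - <<'E'
from h import *
for i in range(6): cam('top')
c=cam('wrist','w33.png'); o=st(); print(o['t'],o['eef_pos'],o['gripper_width'],o['contact_force'])
plan([.562,-.333,.0105],None)
E
```

```text
50.1 [ 0.56238675 -0.33193906  0.12021553] 0.22433111418274163 [ 0.83415796  0.50100097 -0.37892396]
shift [ 0.0006 -0.0032  0.2743] turn [ 0.0003 -0.0002 -0.    ] mm [  0.2  -1.3 109.7] deg [ 0.1 -0.1 -0. ] yaw -3.139
```

View pics/w33.png

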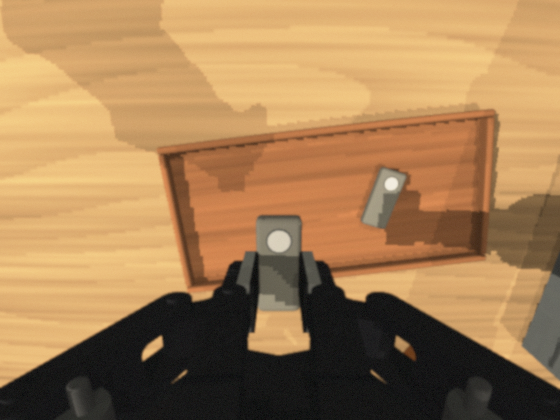

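Call:
play_rows([
  [[0,-0.003,0.07],[0,0,0]],
  [[0,-0.003,0.14],[0,0,0]],
  [[0,-0.003,0.2],[0,0,0]],
  [[0,-0.003,0.24],[0,0,0]],
  [[0,-0.003,0.26],[0,0,0]],
  [[0,-0.003,0.2755],[0,0,0]],
  [[0,-0.003,0.2755],[0,0,0]],
  [[0,-0.003,0.2755],[0,0,0]],
])

```text
t: 50.9
eef_pos: [0.5629, -0.3333, 0.0109]
tool_rot: [-0.0, -0.002, 1.0, 0.001]
contact_force: [-0.1, -0.3, -1.2]
gripper_width: 0.224
```

Call:
play_rows([
  [[0,0,0.001],[0,0,0]],
  [[0,0,0.001],[0,0,0]],
  [[0,0,0.001],[0,0,0]],
])

```text
t: 51.2
eef_pos: [0.5631, -0.3334, 0.0108]
tool_rot: [0.0, -0.002, 1.0, 0.001]
contact_force: [-0.7, 0.2, -0.6]
gripper_width: 0.225
```

Call:
play_rows([
  [[0,0,0],[0,0,0]],
  [[0,0,0],[0,0,0]],
  [[0,0,0],[0,0,0]],
  [[0,0,0],[0,0,0]],
  [[0,0,-0.1],[0,0,0]],
  [[0,0,-0.2],[0,0,0]],
  [[0,0,-0.3],[0,0,0]],
  [[0,0,-0.42],[0,0,0]],
], fingers=40)

```text
t: 52.0
eef_pos: [0.5622, -0.3331, 0.1794]
tool_rot: [-0.001, -0.002, 1.0, 0.001]
contact_force: [0.5, 0.2, -0.3]
gripper_width: 0.47
```

```bash
python3 - <<'E'
from h import *
for i in range(4): cam('top')
c=cam('wrist','w34.png'); o=st(); print(o['t'],o['eef_pos'],o['gripper_width'],o['contact_force'])
plan([.573,.0053,.18],-.127)
E
```

```text
52.25 [ 0.56278428 -0.33328346  0.17854985] 0.46922929600051827 [-0.62951066  0.2859507  -0.36202716]
shift [-0.0282  0.8464 -0.0024] turn [0.0002 0.     0.0207] mm [-11.3 338.6  -0.9] deg [0.1 0.  7.5] yaw -3.269
```

View pics/w34.png

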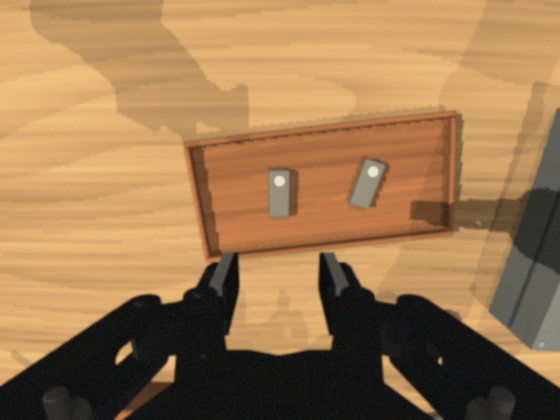

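Both bars lie flat in the tray. Now back to the lock.

Call:
play_rows([
  [[0,0.09,0],[0,0,0.005]],
  [[-0.01,0.19,0],[0,0,0.01]],
  [[-0.015,0.3,0],[0,0,0.015]],
  [[-0.02,0.41,0],[0,0,0.02]],
  [[-0.025,0.52,0],[0,0,0.0207]],
  [[-0.028,0.63,0],[0,0,0.0207]],
  [[-0.028,0.74,0],[0,0,0.0207]],
  [[-0.028,0.846,0],[0,0,0.0207]],
])

```text
t: 53.05
eef_pos: [0.5714, 0.0072, 0.1771]
tool_rot: [-0.002, 0.063, 0.998, 0.0]
contact_force: [0.9, 0.3, 0.7]
gripper_width: 0.475
```

```bash
python3 - <<'E'
from h import *
for i in range(10): cam('top')
c=cam('wrist','w35.png'); o=st(); print(o['t'],o['eef_pos'],o['gripper_width'])
plan([.573,.0053,.13],-.127);plan([.573,.0053,.095],-.127)
E
```

```text
53.6 [0.57281008 0.00391359 0.17893798] 0.4724021118717378
shift [-0.      0.0034  0.1223] turn [ 0.0002 -0.     -0.0003] mm [-0.   1.3 48.9] deg [ 0.1 -0.  -0.1] yaw 3.015
shift [-0.      0.0033  0.2098] turn [ 0.0002 -0.     -0.0003] mm [-0.   1.3 83.9] deg [ 0.1 -0.  -0.1] yaw 3.015
```

View pics/w35.png

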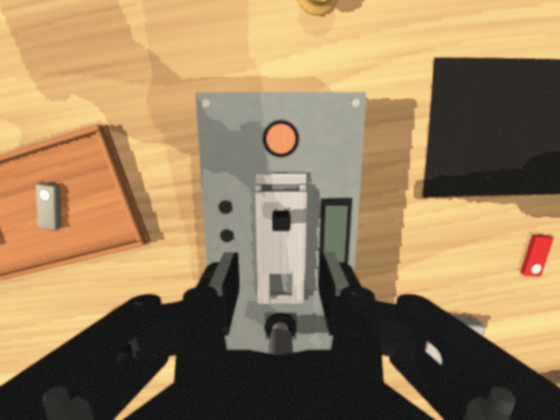

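Call:
play_rows([
  [[0,0.003,0.06],[0,0,0]],
  [[0,0.003,0.12],[0,0,0]],
  [[0,0.003,0.17],[0,0,0]],
  [[0,0.003,0.209],[0,0,0]],
  [[0,0.003,0.209],[0,0,0]],
  [[0,0.003,0.209],[0,0,0]],
  [[0,0.003,0.209],[0,0,0]],
])

```text
t: 54.3
eef_pos: [0.5738, 0.0049, 0.0964]
tool_rot: [0.001, 0.065, 0.998, 0.001]
contact_force: [-0.4, -0.3, 0.1]
gripper_width: 0.467
```

Call:
play_rows([
  [[0,0,0],[0,0,0]],
  [[0,0,0],[0,0,0]],
  [[0,0,0],[0,0,0]],
  [[0,0,0],[0,0,0]],
  [[0,0,0],[0,0,0]],
  [[0,0,0],[0,0,0]],
], fingers=0, grip_force=30)

```text
t: 54.9
eef_pos: [0.5746, 0.0052, 0.0975]
tool_rot: [0.002, 0.065, 0.998, 0.001]
contact_force: [-0.6, 0.8, 5.9]
gripper_width: 0.147
```

```bash
python3 - <<'E'
from h import *
c=cam('wrist','w36.png'); o=st(); print(o['t'],o['eef_pos'],o['gripper_width'],o['contact_force'])
e=o['eef_pos']; plan([e[0]+.045*.992,e[1]-.045*.127,e[2]],-.127)
E
```

```text
54.95 [0.57466692 0.00525502 0.09749491] 0.15059280392431873 [0.40856971 0.14520424 6.20494344]
shift [-0.1125  0.0002  0.0004] turn [ 0.0004  0.0006 -0.0003] mm [-45.    0.1   0.2] deg [ 0.1  0.2 -0.1] yaw 3.015
```

View pics/w36.png

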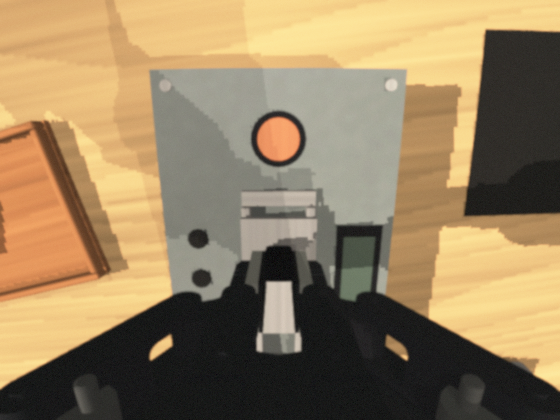

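Call:
play_rows([
  [[-0.014,0,0],[0,0,0]],
  [[-0.028,0,0],[0,0,0]],
  [[-0.042,0,0],[0,0,0]],
  [[-0.056,0,0],[0,0,0]],
  [[-0.065,0,0],[0,0,0]],
  [[-0.065,0,0],[0,0,0]],
])

```text
t: 55.55
eef_pos: [0.6016, 0.0018, 0.0976]
tool_rot: [0.003, 0.065, 0.998, 0.001]
contact_force: [0.9, 0.9, -1.5]
gripper_width: 0.153
```

```bash
python3 - <<'E'
from h import *
for i in range(2): cam('top')
c=cam('wrist','w37.png'); o=st(); print(o['t'],o['eef_pos'],o['gripper_width'],o['contact_force'])
e=np.array([.5727,.0054]); plan([e[0]+.045*.992,e[1]-.045*.127,.0965],-.127)
E
```

```text
55.7 [0.60102904 0.00189843 0.0976065 ] 0.15066751957924296 [ 1.78055755  0.80657643 -1.81279387]
shift [-0.0411 -0.0002  0.003 ] turn [ 0.0004  0.0008 -0.0003] mm [-16.5  -0.1   1.2] deg [ 0.1  0.3 -0.1] yaw 3.015
```

Call:
play_rows([
  [[-0.01,0,0.001],[0,0,0]],
  [[-0.02,0,0.001],[0,0,0]],
  [[-0.03,0,0.001],[0,0,0]],
  [[-0.04,0,0.001],[0,0,0]],
  [[-0.048,0,0.001],[0,0,0]],
  [[-0.054,0,0.001],[0,0,0]],
  [[-0.054,0,0.001],[0,0,0]],
])

```text
t: 56.4
eef_pos: [0.6195, -0.0004, 0.0974]
tool_rot: [-0.001, 0.064, 0.998, 0.001]
contact_force: [-12.9, 1.8, 15.8]
gripper_width: 0.147
```

```bash
python3 - <<'E'
from h import *
o=st(); print(o['t'],o['eef_pos'],o['gripper_width'],o['contact_force'])
for i in range(2): cam('top')
c=cam('wrist','w38.png'); o=st(); print(o['t'],o['eef_pos'],o['gripper_width'],o['contact_force'])
E
```

```text
56.4 [ 6.19479492e-01 -4.46149996e-04  9.73551681e-02] 0.1468563590046599 [-12.93482911   1.81780904  15.818723  ]
56.55 [ 6.19478590e-01 -4.40450417e-04  9.73848640e-02] 0.15107121062488565 [-11.84390532   2.74352612  15.07068256]
```

View pics/w38.png

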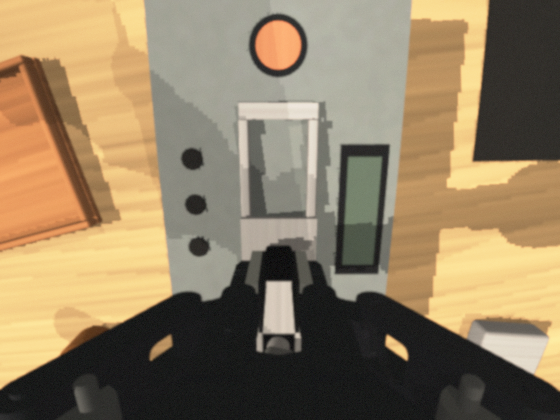

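Call:
play_rows([
  [[0,0,0],[0,0,0]],
  [[0,0,0],[0,0,0]],
  [[0,0,0],[0,0,0]],
  [[0,0,0],[0,0,0]],
  [[0,0,-0.1],[0,0,0]],
  [[0,0,-0.2],[0,0,0]],
  [[0,0,-0.3],[0,0,0]],
  [[0,0,-0.4],[0,0,0]],
], fingers=42)

```text
t: 57.35
eef_pos: [0.6197, -0.0011, 0.2589]
tool_rot: [-0.001, 0.065, 0.998, 0.001]
contact_force: [0.6, 0.2, 0.5]
gripper_width: 0.491
```

```bash
python3 - <<'E'
from h import *
for i in range(4): cam('top')
c=cam('wrist','w39.png'); crop(c,220,355,100,320,3,'w39c.png'); o=st(); print(o['t'],o['eef_pos'],o['gripper_width'],o['contact_force']); plan([.55,.15,.3],None)
E
```

```text
57.6 [ 0.61941406 -0.00087893  0.25674122] 0.49313071767334354 [ 0.19618464  0.20596937 -1.02289257]
shift [ 0.2209  0.352  -0.1068] turn [ 0.0004 -0.0004 -0.    ] mm [ 88.4 140.8 -42.7] deg [ 0.1 -0.1 -0. ] yaw 3.013
```

View pics/w39c.png

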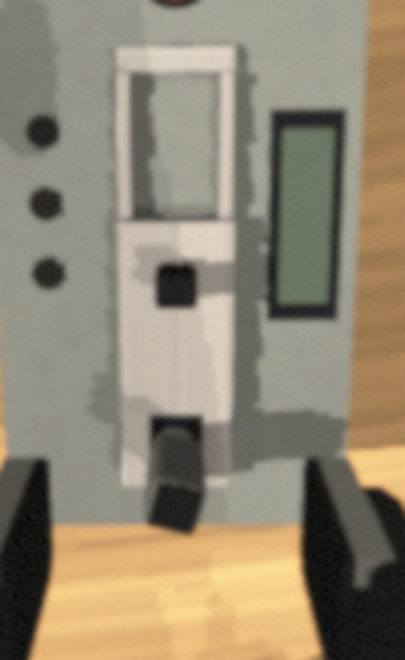

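Lock shut over the probe. Move the arm clear for a last overall look.

Call:
play_rows([
  [[0.05,0.08,-0.1],[0,0,0]],
  [[0.1,0.16,-0.107],[0,0,0]],
  [[0.15,0.24,-0.107],[0,0,0]],
  [[0.2,0.33,-0.107],[0,0,0]],
  [[0.2,0.42,-0.107],[0,0,0]],
  [[0.2,0.52,-0.107],[0,0,0]],
  [[0.2,0.6,-0.107],[0,0,0]],
  [[0.2,0.6,-0.107],[0,0,0]],
])

```text
t: 58.4
eef_pos: [0.5691, 0.2534, 0.2975]
tool_rot: [-0.003, 0.06, 0.998, 0.001]
contact_force: [0.0, 0.0, 0.1]
gripper_width: 0.49
```

```bash
python3 - <<'E'
from h import *
for i in range(4): cam('scene')
c=cam('top','t40.png'); crop(c,270,350,145,270,5,'t40c.png'); crop(c,355,485,185,265,6,'t40t.png'); cam('scene','s40.png')
F=lambda x,y,z: at_z(c,270+(x+.5)/5-.5,145+(y+.5)/5-.5,z)
for p in [(381,158),(234,142),(285,297)]: print(p, np.round(at_d(c,*p),3))
E
```

```text
(381, 158) [ 0.716 -0.179  0.063]
(234, 142) [0.775 0.184 0.025]
(285, 297) [0.386 0.062 0.027]
```

View pics/t40.png

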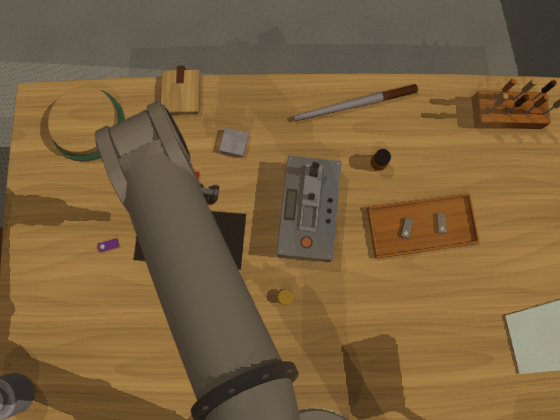

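View pics/t40c.png

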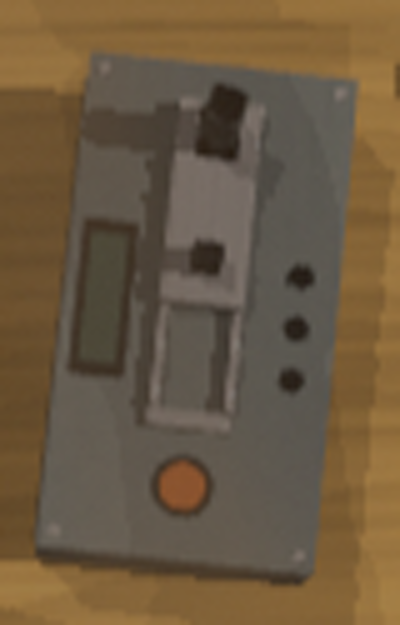

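View pics/s40.png

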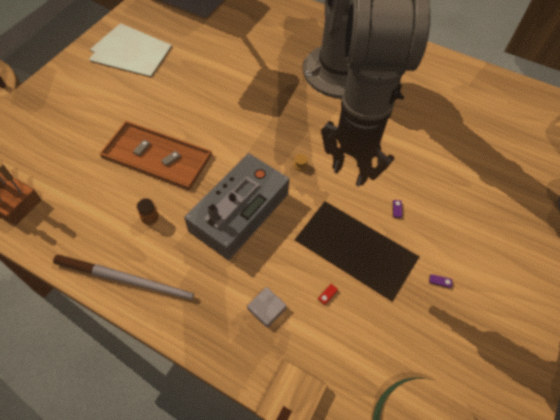

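```bash
python3 - <<'E'
from h import *
print(st()['t'], bot.hand_in())
E
```

```text
the job is handed in; nothing more can be done
58.7 None
```

The job is done and was handed in at about 59 s. Two bars were on the mat: bar2 and bar4.

- **Testing:** I drew the lock to its end stop, took the probe out and zeroed it on the copper disc. I then touched bar2 and bar4, left to right. Each press was about 2 N on the sprung tip, held for 2.5 to 3 s.
- **Putting away:** I hung the probe back in its well, laid both bars flat in the tray, and pushed the lock shut. It travelled 45 mm to its stop.

**Last checks:** The closing pictures show the probe upright under the fork, both bars in the tray, the look-alikes and other bench things where they started, and the arm clear of everything.

- **Bar4 moved:** It was knocked about 3 cm towards the robot after its test, so I found it again before picking it up.
- **bar2 press raised:** The first force reading on bar2 was only about 1 N, so I pressed about 1 mm further during the same touch.
- **Not read directly:** The plunger depth is inferred from the wrist force and the tool height.
- **Tip hidden:** The tip was out of sight behind the probe's barrel in the close-up pictures, so its position on each spot was worked out from the geometry.

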